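# Sort the dry castings: sound ware to the trays, broken pieces to the reclaim tub

## Task

Sort the five dry castings lying on the bench: stand each sound one (the cup, the vase, the elephant) upright on the floor of the ware tray that already holds one of its kind, and put the two broken ones (the cup that has lost its handle and the vase that has lost its neck) into the white reclaim tub. Dry clay is brittle, so set the sound pieces down gently and do not let them fall; broken ones may be dropped into the tub. Leave the rubber-banded round mould standing among them where it is, as its cast is setting.

Things in the scene. Friction and masses are not known exactly. Their poses are not given: they have to be found in the camera images.
- cup: The sound cup: dry beige clay, open top, 56 mm diameter for z = 20 to 55 mm, narrowing to 42 mm at its foot, 55 mm tall, wall 4 mm. One loop handle on its +y side, 8 mm thick, reaching 50 mm from the axis, between 16 and 50 mm up. Origin at the centre of its underside, z up. About 0.12 kg. Grip across the diameter along its x axis.
- cup_broken: A cup of the same size that has lost its handle (only two stubs on its +y side, 5 mm proud at most). 56 mm diameter for z = 20 to 55 mm, 55 mm tall, open top, wall 4 mm. Origin at the centre of its underside, z up. About 0.11 kg.
- vase: The sound bud vase: dry beige clay, round, 96 mm tall; belly 54 mm diameter up to z = 38 mm, shoulder sloping in to a straight neck of 22 mm diameter from z = 54 to 90 mm, lip 27 mm diameter at the top with a small dark mouth. Origin at the centre of its underside, z up. About 0.15 kg.
- vase_broken: The lower part of such a vase, broken off below the neck: an open round pot of 54 mm diameter, straight wall 4 mm thick from z = 8 to 38 mm, with a jagged edge up to 47 mm. Origin at the centre of its underside, z up. About 0.10 kg.
- elephant: The sound elephant: dry beige clay figurine on four legs, 56 mm tall. Head and trunk along its +x (trunk to 50 mm, tail to -29 mm); barrel 36 mm wide across y, widest 23 to 45 mm up (ears 46 mm across, at x = 8 to 31 mm). Origin at foot level midway between the legs, z up. About 0.11 kg. Grip the barrel across y at the origin or up to 8 mm behind it.
- tray_cup: The cup tray. Fixed plywood tray, 170 x 120 mm (x by y), floor 6 mm up, rim 6 mm thick with its top 16 mm up. Origin: centre of its underside; its x runs along its length, away from the robot (within 10 degrees). A cup like the loose one stands fixed on its far half, axis at x = 47, y = -8 mm, handle towards +y; it is 55 mm tall. The near half, centred at x = -38 mm, is empty.
- tray_vase: The vase tray. Fixed plywood tray, 170 x 120 mm (x by y), floor 6 mm up, rim 6 mm thick with its top 16 mm up. Origin: centre of its underside; its x runs along its length, away from the robot (within 10 degrees). A vase like the sound loose one stands fixed on its far half, axis at x = 47, y = 0 mm; it is 96 mm tall. The near half, centred at x = -38 mm, is empty.
- tray_elephant: The elephant tray. Fixed plywood tray, 170 x 120 mm (x by y), floor 6 mm up, rim 6 mm thick with its top 16 mm up. Origin: centre of its underside; its x runs along its length, away from the robot (within 10 degrees). An elephant like the loose one stands fixed across its far half, its origin at x = 47, y = -8 mm, head towards +y; it is 56 mm tall. The near half, centred at x = -38 mm, is empty.
- tub: The reclaim tub: fixed open round tub of white plastic, 80 mm tall, 150 mm diameter at the mouth and 132 mm at the foot, wall 3.5 mm, floor 5 mm, a few flat clay shards on its floor. Origin at the centre of its underside.
- mould: Not to be moved: a closed round plaster mould, 80 mm diameter, 85 mm tall, with a black rubber band round it and a dark pouring hole in its top. Loose, about 0.55 kg. Origin at the centre of its underside.
Mind the look-alikes: they are no part of the job. Leave any blue, purple or turquoise look-alike of the vase_broken alone.

How it is judged:
By the outcome, as a careful person would: the job done as asked, in the order asked, and still so for the second after the job is handed in, with the robot touching nothing.
It also fails if it takes over 112 s, if anything falls off the work surface, if the arm or the gripper's body presses on something with over 40 N, if the wrist force passes 120 N, or if a joint passes its speed limit or range.

## Robot

A 7-joint arm with a two-finger parallel gripper is mounted at the origin on the work surface. World frame = base frame: x ahead of the robot, y to its left, z up, the work surface at z = 0. Lengths are in m, angles in rad, forces in N, time in s.
With the tool pointing down it reaches from about 0.4 to 0.925 m from the base axis. Payload 4.1 kg.
Tool frame: the origin (TCP) lies at the very end of the fingers, on their centre line; the grasp point (between the pads) lies 19 mm behind it (arm.tcp_to_grasp is the distance from the TCP to the grasp point, in m); z points along the fingers, y is the line along which they close (so a half turn about z gives the same grasp; the last joint's range is limited). The gripper opens to 85 mm and grips with 20 to 120 N. Pads are 22 mm wide; open, the fingers measure 114 mm over their backs; the gripper's body (76 mm by 85 mm) begins 54 mm behind the grasp point. The pads swing forward as they close: fully open they stand 13 mm farther back than shut.
Start: joints at [1.142, 0.398, 0.045, 1.537, -0.019, 1.207, -0.051], TCP at [0.211, -0.615, 0.2] pointing down, gripper open.
Joint ranges: [-2.82, 2.82], [-0.49, 2.23], [-1.37, 1.46], [0, 2.46], [-1.36, 4.5], [0.23, 2], [-2.94, 2.94]. Speed limits (rad/s): [2.57, 2.57, 3.14, 3.14, 3.14, 3.14, 3.14].

## Interface

Orientations are given as a rotation vector (axis times angle).
In Python, from cell import arm gives the robot as it stands.
- The arm moves only by the shell command python3 -m handwheel 'ROWS'. ROWS is JSON, a list of rows, each a list of 3 entries, a list of its own where there are three numbers: the closure, from -1 (fully open) to 1 (shut), then the shift along the tool's x, y, z in cm, then the turn, a rotation vector about the tool's x, y, z in degrees. In form: [[grip, [tx, ty, tz], [wx, wy, wz]], ...]. A call has 1 to 20 rows; each row shifts and turns the commanded pose from where the row before left it, along the tool's axes as they then stand; what a row does not reach is not made up. A row lasts 1/10 s, in which the tool goes at most 50 mm and 8.59 degrees, less where a joint would pass 70% of its speed; a pose out of reach is approached as far as the arm can. A call is refused whole if a number of a shift passes 5 or a number of a turn 8.59, either way. A call with a gripper value outside its range is refused whole. The fingers move at their own pace and stop on an object; the grip force is fixed at half the most. Time passes only in rows, so rows that do not move let the fingers close. It gives the time, the measured TCP pose, the force, the opening and the grip force at its end, in the units of the state.
- arm.read_state(): the state, without advancing time (a new reading comes with each control period).
- arm.read_camera(name): name is "scene" or "top" or "wrist"; returns the picture (420x560x3 uint8, red, green, blue); there is no depth.
- arm.camera_params(name): a dict with "intrinsics" (3x3 intrinsics, pixels), "cam_to_world" (4x4, takes a point from camera to world coordinates). Camera axes: x right, y up, looking along -z (the intrinsics and any distortion apply to the point x, -y, -z); pixel columns grow to the right and rows downward; lengths in m; the calibration is good to about 2 mm. A picture is of the moment at which its call begins: read the wrist's pose just before it. camera_params takes no time and is no camera call; for the wrist camera it gives the pose at the moment of the call.
- arm.close_job(): hands the job in; it is judged then, once.
The state is a dict: "time": time; "qpos": joint angles; "qvel": joint speeds; "effort": joint torques, N m; "ee_pos": TCP position; "tool_rot": TCP orientation; "force": force on the tool from outside, world axes, zero at the start; "ft_torque": the same for the moment, N m; "width": finger opening in m; "gripper_force": force on a finger pad.
Only numpy, scipy, OpenCV 4.12 (cv2) and the standard library are available. Lean on these libraries where they do the work, as an engineer would, in place of code of your own. Each camera call takes 0.05 s, during which the arm holds its last target. There are 200 camera calls.

## Working session

There is one attempt and no reset: what is moved stays moved. The work goes in short steps, Python scripts to look and compute and a shell command to move; the robot and the scene stay as the last step left them, time stands still between calls to the robot, and variables do not carry over. Pictures are saved under pics/ and viewed, at most 14 in all, crops included, and the job is handed in when it is done.

```bash
mkdir -p pics; ls
cat > h.py <<'E'
import numpy as np,cv2
from cell import arm
def save(n,f):
    im=arm.read_camera(n); cv2.imwrite('pics/'+f,im[:,:,::-1]); return im
def ray(P,u,v):
    K=np.array(P['intrinsics']);T=np.array(P['cam_to_world'])
    d=np.linalg.inv(K)@[u,v,1]; d=T[:3,:3]@[d[0],-d[1],-d[2]]
    return T[:3,3],d
def onz(P,u,v,z):
    o,d=ray(P,u,v); return (o+d*(z-o[2])/d[2])
def proj(P,p):
    K=np.array(P['intrinsics']);T=np.array(P['cam_to_world'])
    c=T[:3,:3].T@(np.array(p)-T[:3,3]); q=K@[c[0],-c[1],-c[2]]; return q[:2]/q[2]
E
python3 - <<'E'
from h import *
for n in['scene','top']:
    im=save(n,n+'0.png');P=arm.camera_params(n);print(P)
s=arm.read_state();print({k:np.round(v,3) for k,v in s.items()})
for n in['top','scene']:
    im=cv2.imread('pics/'+n+'0.png'); 
    cv2.imwrite('pics/'+n+'0b.png',cv2.resize(im,(800,600),interpolation=cv2.INTER_CUBIC))
E
```

```text
pics
{'intrinsics': array([[410.09298772,   0.        , 283.17221397],
       [  0.        , 410.09298772, 209.01925574],
       [  0.        ,   0.        ,   1.        ]]), 'cam_to_world': array([[ 0.45717557, -0.58542892,  0.66952481,  1.03011976],
       [ 0.88921564,  0.3151952 , -0.33158336, -0.33016256],
       [-0.01691252,  0.74694375,  0.6646721 ,  0.63016478],
       [ 0.        ,  0.        ,  0.        ,  1.        ]])}
{'intrinsics': array([[537.91721186,   0.        , 285.57734278],
       [  0.        , 537.91721186, 198.07658753],
       [  0.        ,   0.        ,   1.        ]]), 'cam_to_world': array([[-0.00526511,  0.99276463, -0.1199611 ,  0.27928091],
       [-0.99996487, -0.00444451,  0.00710701, -0.02761092],
       [ 0.00652242,  0.11999431,  0.99275315,  1.23619091],
       [ 0.        ,  0.        ,  0.        ,  1.        ]])}
{'time': np.float64(0.1), 'qpos': array([ 1.142,  0.399,  0.045,  1.538, -0.019,  1.207, -0.051]), 'qvel': array([ 0.   , -0.001,  0.002, -0.004, -0.001, -0.   ,  0.001]), 'effort': array([ 3.0000e-03, -4.7627e+01,  1.3700e+00, -2.5495e+01,  1.2000e-02,
        5.0000e-03, -0.0000e+00]), 'ee_pos': array([ 0.21 , -0.614,  0.199]), 'tool_rot': array([-3.097e+00, -5.160e-01,  1.000e-03]), 'force': array([ 0.153, -0.414,  0.067]), 'ft_torque': array([0.012, 0.01 , 0.044]), 'gripper_force': np.float64(0.0), 'width': np.float64(0.086)}
```

View pics/top0b.png

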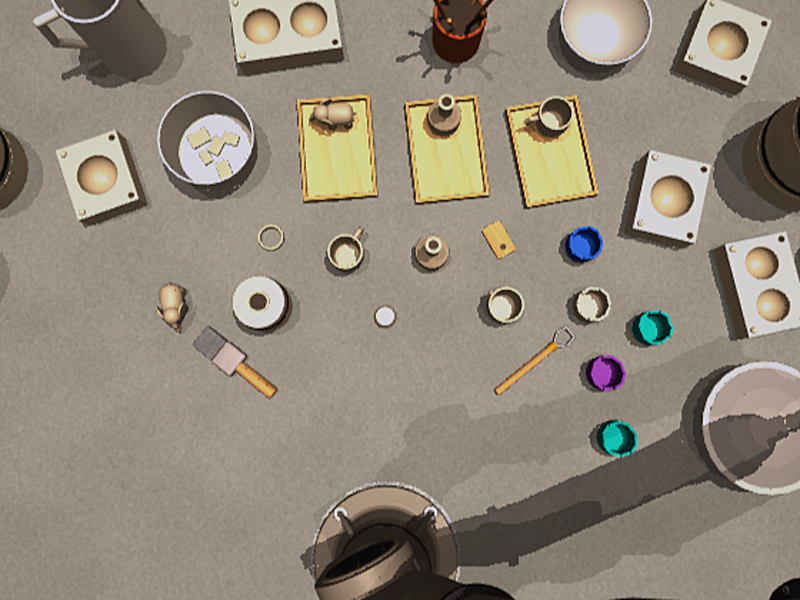

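View pics/scene0b.png

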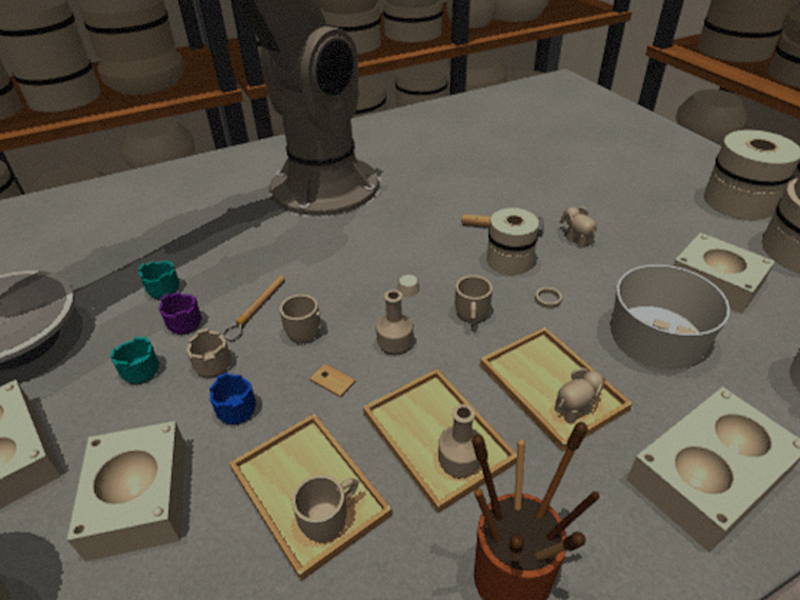

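The top view (800×600) shows these pieces:
- **Sound cup:** (346,252), handle to the upper right.
- **Vase:** (432,250).
- **Elephant:** (172,305), head down.
- **Mould:** (260,302).
- **Broken cup:** (505,305).
- **Broken vase candidates:** beige (592,304), blue (584,243), teal (654,327) and (617,438), purple (606,372). Only the beige one matches the clay description.
- **Fixed items:** tub (206,145), with trays for elephant (338,148), vase (447,150) and cup (551,152).

Next I'll measure and check an enlarged crop.

Run:
```python
from h import *
im=cv2.imread('pics/top0.png');P=arm.camera_params('top')
hsv=cv2.cvtColor(im,cv2.COLOR_BGR2HSV)
print('bg',hsv[190:200,200:205].reshape(-1,3).mean(0))
m=((hsv[...,1]>62)&(hsv[...,2]>60)).astype(np.uint8)
m=cv2.morphologyEx(m,cv2.MORPH_CLOSE,np.ones((3,3)))
cs,_=cv2.findContours(m,cv2.RETR_EXTERNAL,cv2.CHAIN_APPROX_NONE)
for c in cs:
    a=cv2.contourArea(c)
    if a<80: continue
    r=cv2.minAreaRect(c);(x,y),rad=cv2.minEnclosingCircle(c)
    if y>330: continue
    print(int(a),np.round(r[0]),np.round(r[1]),round(r[2]),'circ',round(x),round(y),round(rad,1),'w0.05',np.round(onz(P,*r[0],.05)[:2],3))
    if a>3000: print('  tray', [np.round(onz(P,*q,.016)[:2],3).tolist() for q in cv2.boxPoints(r)])
c1=cv2.resize(im[140:250,95:375],(800,314),interpolation=cv2.INTER_CUBIC)
c2=cv2.resize(im[155:235,320:460],(497,284),interpolation=cv2.INTER_CUBIC)
o=np.zeros((600,800,3),np.uint8);o[:314]=c1;o[316:,:497]=c2
mm=cv2.resize(m[140:250,95:375]*255,(300,118));o[320:438,500:]=mm[...,None]
cv2.imwrite('pics/crop1.png',o)
```

```text
bg [ 17.24  37.26 158.74]
488 [434. 307.] [24. 26.] 7 circ 433 306 14.4 w0.05 [ 0.183 -0.356]
256 [179. 265.] [32.  9.] 39 circ 179 265 16.3 w0.05 [0.276 0.199]
444 [425. 260.] [23. 24.] 90 circ 426 260 12.9 w0.05 [ 0.283 -0.341]
265 [368. 257.] [ 6. 54.] 51 circ 368 256 27.1 w0.05 [ 0.291 -0.216]
434 [459. 228.] [24. 23.] 76 circ 458 228 12.8 w0.05 [ 0.353 -0.419]
177 [270. 222.] [15. 15.] 90 circ 270 222 7.9 w0.05 [ 0.371 -0.   ]
110 [181. 210.] [11. 13.] 53 circ 181 210 7.1 w0.05 [0.396 0.196]
389 [540. 213.] [22. 23.] 90 circ 541 214 11.8 w0.05 [ 0.387 -0.602]
179 [354. 211.] [28. 18.] 45 circ 352 213 13.8 w0.05 [ 0.393 -0.188]
139 [197. 218.] [13. 31.] 20 circ 193 216 15.5 w0.05 [0.38 0.16]
430 [120. 214.] [23. 31.] 20 circ 122 214 17.4 w0.05 [0.39 0.33]
385 [533. 184.] [22. 22.] 90 circ 533 184 11.9 w0.05 [ 0.452 -0.589]
406 [512. 204.] [66. 14.] 72 circ 513 204 33.2 w0.05 [ 0.407 -0.539]
407 [302. 176.] [23. 22.] 90 circ 302 176 12.1 w0.05 [ 0.473 -0.073]
263 [242. 174.] [30. 25.] 90 circ 244 172 16.8 w0.05 [0.477 0.062]
426 [409. 169.] [25. 23.] 83 circ 409 170 13.2 w0.05 [ 0
[... 1008 characters left out ...]
0.569, -0.169], [0.554, -0.05]]
3604 [235. 103.] [73. 52.] 86 circ 236 104 43.7 w0.05 [0.64  0.077]
  tray [[0.733, 0.148], [0.743, 0.026], [0.568, 0.013], [0.559, 0.133]]
350 [147.  75.] [56. 18.] 9 circ 146 84 27.9 w0.05 [0.708 0.278]
461 [203.  42.] [ 8. 74.] 82 circ 203 41 37.1 w0.05 [0.784 0.151]
567 [510.  28.] [28. 26.] 45 circ 509 28 14.4 w0.05 [ 0.817 -0.557]
130 [68. 26.] [39. 19.] 54 circ 66 28 20.4 w0.05 [0.823 0.463]
479 [182.  18.] [24. 25.] 90 circ 182 18 13.1 w0.05 [0.843 0.2  ]
444 [490.  41.] [67. 39.] 63 circ 502 34 33.8 w0.05 [ 0.786 -0.51 ]
827 [322.  14.] [27. 38.] 90 circ 322 9 21.1 w0.05 [ 0.853 -0.123]
484 [216.  12.] [25. 25.] 90 circ 215 13 13.1 w0.05 [0.856 0.124]
```

View pics/crop1.png

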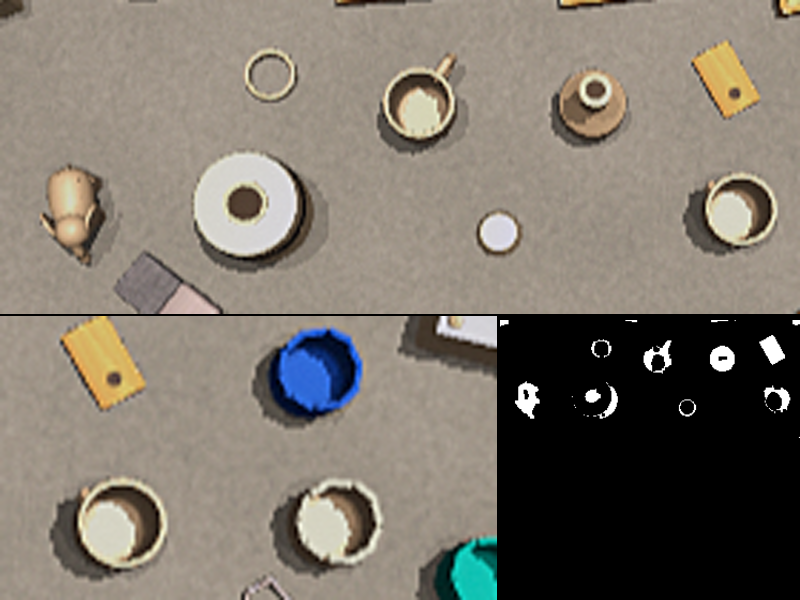

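The crop confirms it. The upper strip has the elephant at (73,205), mould (247,204), sound cup with handle (420,104), vase (594,98) and handle-less cup with a stub (740,210). The lower strip has the jagged beige pot (338,521), which is the broken vase. Now I'll work out positions.

```bash
cat >> h.py <<'E'
def st():
    s=arm.read_state();R=cv2.Rodrigues(np.array(s['tool_rot'],float))[0]
    return s,np.array(s['ee_pos']),R
def plan(x,y,z,psi):
    """world delta; print the turn about tool z first, then shift in the frame after the turn, and in the frame now"""
    s,p,R=st(); cur=np.degrees(np.arctan2(R[1,0],R[0,0]))
    d=np.array([x,y,z])-p; w=-((psi-cur+180)%360-180)
    R2=R@cv2.Rodrigues(np.array([0,0,np.radians(w)]))[0]
    print('t',round(float(s['time']),1),'p',np.round(p,3),'psi',round(cur,1),'tilt',np.round(np.degrees(np.arccos(-R[2,2])),1),'w',round(float(s['width']),3),
      'F',np.round(s['force'],1),'| turn',round(w,1),'shift after turn cm',np.round(R2.T@d*100,2),'before',np.round(R.T@d*100,2))
E
python3 - <<'E'
from h import *
T=arm.camera_params('top');
a=lambda u,v:(95+u/2.857,140+v/2.857)
b=lambda u,v:(320+u/3.55,155+(v-316)/3.55)
f=lambda n,q,z:print(n,np.round(onz(T,*q,z),4))
f('cup',a(420,104),.055);f('handle tip',a(450,58),.05)
f('vase',a(596,91),.096);f('vbelly',a(592,105),.03)
f('ele rear',a(73,168),.04);f('ele head',a(70,232),.05);f('ele trunk',a(85,262),.02);f('ele barrel',a(74,190),.045)
f('mould',a(247,204),.085);f('cb',a(740,210),.055);f('vb',b(338,521),.045);f('tub',(145,97.5),.08)
for n,(cx,cy,yaw) in dict(cup=(.6045,-.278,10),vase=(.608,-.104,6.7),ele=(.61,.077,4.7)).items(): print(n,proj(T,[cx,cy,.006]))
plan(.476,.064,.25,146)
print(arm.read_state()['qpos'])
E
```

```text
cup [0.4709 0.0605 0.055 ]
handle tip [0.5082 0.0375 0.05  ]
vase [ 0.4736 -0.0748  0.096 ]
vbelly [ 0.4736 -0.0743  0.03  ]
ele rear [0.4238 0.3327 0.04  ]
ele head [0.3729 0.3304 0.05  ]
ele trunk [0.3515 0.3269 0.02  ]
ele barrel [0.406  0.3299 0.045 ]
mould [0.3906 0.1878 0.085 ]
cb [ 0.3871 -0.1869  0.055 ]
vb [ 0.389  -0.3246  0.045 ]
tub [0.6444 0.2738 0.08  ]
cup [388.14433206 122.90742633]
vase [313.99545124 121.70664573]
ele [236.7576568  121.13909061]
t 0.1 p [ 0.21  -0.614  0.199] psi 18.9 tilt 0.1 w 0.086 F [ 0.2 -0.4  0.1] | turn -127.1 shift after turn cm [15.92 71.1  -4.96] before [ 47.11 -55.58  -4.96]
[ 1.14194579  0.39914375  0.04503863  1.53774632 -0.01871104  1.20691199
 -0.05069958]
```

```bash
python3 -m handwheel '[[-1,[0,0,-0.4],[0,0,-8.5]],[-1,[0,0,-0.4],[0,0,-8.5]],[-1,[0,0,-0.4],[0,0,-8.5]],[-1,[0,0,-0.4],[0,0,-8.5]],[-1,[0,0,-0.4],[0,0,-8.5]],[-1,[0,0,-0.4],[0,0,-8.5]],[-1,[0,0,-0.4],[0,0,-8.5]],[-1,[0,0,-0.4],[0,0,-8.5]],[-1,[0,0,-0.4],[0,0,-8.5]],[-1,[0,0,-0.4],[0,0,-8.5]],[-1,[0,0,-0.4],[0,0,-8.5]],[-1,[0,0,-0.4],[0,0,-8.5]],[-1,[0,0,-0.4],[0,0,-8.5]],[-1,[0,0,0],[0,0,-8.5]],[-1,[0,0,0],[0,0,-8]]]'
python3 -m handwheel '[[-1,[0.8,3.5,0],[0,0,0]],[-1,[0.8,3.5,0],[0,0,0]],[-1,[0.8,3.5,0],[0,0,0]],[-1,[0.8,3.5,0],[0,0,0]],[-1,[0.8,3.5,0],[0,0,0]],[-1,[0.8,3.5,0],[0,0,0]],[-1,[0.8,3.5,0],[0,0,0]],[-1,[0.8,3.5,0],[0,0,0]],[-1,[0.8,3.5,0],[0,0,0]],[-1,[0.8,3.5,0],[0,0,0]],[-1,[0.8,3.5,0],[0,0,0]],[-1,[0.8,3.5,0],[0,0,0]],[-1,[0.8,3.5,0],[0,0,0]],[-1,[0.8,3.5,0],[0,0,0]],[-1,[0.8,3.5,0],[0,0,0]],[-1,[0.8,3.5,0],[0,0,0]],[-1,[0.8,3.5,0],[0,0,0]],[-1,[0.8,3.5,0],[0,0,0]],[-1,[0.8,3.5,0],[0,0,0]],[-1,[0.8,3.5,0],[0,0,0]]]'
python3 - <<'E'
from h import *
plan(.471,.061,.20,146);print(arm.read_state()['qpos'])
P=arm.camera_params('wrist');save('wrist','w1.png');np.savez('w1.npz',**P)
print(np.round(proj(P,[.471,.061,.055]),0))
E
```

```text
time: 1.6
ee_pos: [0.2103, -0.6148, 0.252]
tool_rot: [-0.912, -3.006, -0.001]
force: [-0.9, 0.6, 0.1]
width: 0.0856
gripper_force: 0.0
time: 3.6
ee_pos: [0.4705, 0.0554, 0.2522]
tool_rot: [0.922, 3.003, -0.001]
force: [0.5, 0.3, -0.4]
width: 0.0853
gripper_force: 0.0
t 3.6 p [0.471 0.055 0.252] psi 145.9 tilt 0.1 w 0.085 F [ 0.5  0.3 -0.4] | turn -0.1 shift after turn cm [0.27 0.49 5.22] before [0.27 0.49 5.22]
[ 0.75018541  0.09956534 -1.01462404  1.84629622  0.09018708  1.24410196
  0.68386222]
[283. 180.]
```

View pics/w1.png

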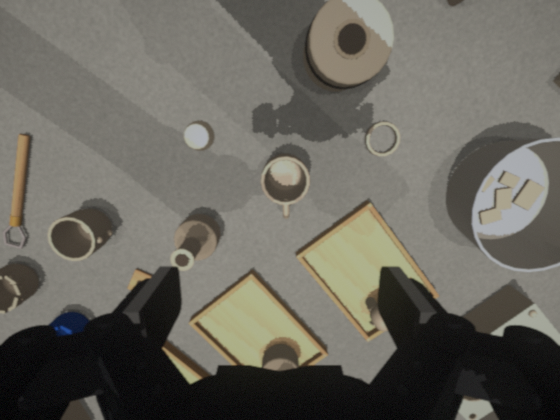

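The wrist view shows the cup rim at (285,180) with its handle straight down at (285,213), so the yaw is right. The vase lip is at (181,260). The elephant tray's near corners are at (371,203) and (298,257), and the vase tray's are at (253,273) and (191,322). The tub mouth is around (545,205).

Run:
```python
from h import *
P=dict(np.load('w1.npz'))
f=lambda n,q,z:print(n,np.round(onz(P,*q,z),4))
f('cup',(285.5,180),.055);f('hand',(285.5,214),.045)
f('vase',(181,260),.096);f('mould',(352,38),.085)
f('et1',(371,203),.016);f('et2',(298,256),.016);f('vt1',(253,273),.016);f('vt2',(191,322),.016)
f('tub left rim',(472,222),.08)
plan(.471,.061,.021,146)
```

```text
cup [0.4731 0.0631 0.055 ]
hand [0.5088 0.0394 0.045 ]
vase [ 0.4757 -0.075   0.096 ]
mould [0.392  0.1909 0.085 ]
et1 [0.565  0.1333 0.016 ]
et2 [0.5739 0.0165 0.016 ]
vt1 [ 0.5606 -0.0475  0.016 ]
vt2 [ 0.5734 -0.1642  0.016 ]
tub left rim [0.6217 0.208  0.08  ]
t 3.6 p [0.472 0.063 0.253] psi 146.3 tilt 0.4 w 0.086 F [0.8 5.2 1.4] | turn 0.3 shift after turn cm [-0.03 -0.36 23.19] before [-0.03 -0.36 23.19]
```

```bash
python3 -m handwheel '[[-1,[0,0,2.5],[0,0,0]],[-1,[0,0,2.5],[0,0,0]],[-1,[0,0,2.5],[0,0,0]],[-1,[0,0,2.5],[0,0,0]],[-1,[0,0,2.5],[0,0,0]],[-1,[0,0,2.5],[0,0,0]],[-1,[0,0,2],[0,0,0]],[-1,[0,0,2],[0,0,0]],[-1,[0,0,1.7],[0,0,0]],[-1,[0,0,1.5],[0,0,0]],[-1,[0,0,1],[0,0,0]],[-1,[0,0,0],[0,0,0]],[-1,[0,0,0],[0,0,0]]]'
python3 - <<'E'
from h import *
plan(.472,.062,.021,146)
E
```

```text
time: 4.95
ee_pos: [0.4707, 0.0544, 0.0206]
tool_rot: [0.921, 3.003, 0.0]
force: [1.0, -0.7, -0.2]
width: 0.0856
gripper_force: 0.0
t 5.0 p [0.471 0.054 0.021] psi 145.9 tilt 0.0 w 0.086 F [ 1.  -0.7 -0.2] | turn -0.1 shift after turn cm [ 0.32  0.71 -0.04] before [ 0.32  0.71 -0.04]
```

```bash
python3 -m handwheel '[[-1,[0.1,0.3,0],[0,0,0]],[-1,[0.1,0.3,0],[0,0,0]],[-1,[0,0,0],[0,0,0]],[0,[0,0,0],[0,0,0]],[1,[0,0,0],[0,0,0]],[1,[0,0,0],[0,0,0]],[1,[0,0,0],[0,0,0]],[1,[0,0,0],[0,0,0]],[1,[0,0,0],[0,0,0]],[1,[0,0,0],[0,0,0]]]'
python3 - <<'E'
from h import *
plan(.472,.061,.021,146)
E
```

```text
time: 5.95
ee_pos: [0.4836, 0.0705, 0.0266]
tool_rot: [0.911, 2.988, 0.032]
force: [6.1, 12.3, 19.4]
width: 0.0001
gripper_force: 9.8
t 6.0 p [0.484 0.07  0.027] psi 146.1 tilt 1.6 w 0.0 F [ 6.1 12.3 19.4] | turn 0.1 shift after turn cm [ 0.44 -1.45  0.52] before [ 0.44 -1.45  0.52]
```

Run:
```python
from h import *
a=save('scene','s1.png');b=save('wrist','w2.png')
o=np.vstack([cv2.resize(a[150:290,180:440],(520,280)),cv2.resize(b,(400,300))[:, :400].repeat(1,0) if 0 else cv2.copyMakeBorder(cv2.resize(b,(400,300)),0,0,0,120,0)])
cv2.imwrite('pics/c2.png',o[:,:,::-1])
plan(.472,.061,.021,146)
```

```text
t 6.0 p [0.484 0.07  0.027] psi 146.1 tilt 1.5 w 0.0 F [ 5.5 12.3 19.8] | turn 0.1 shift after turn cm [ 0.44 -1.45  0.52] before [ 0.44 -1.45  0.52]
```

View pics/c2.png

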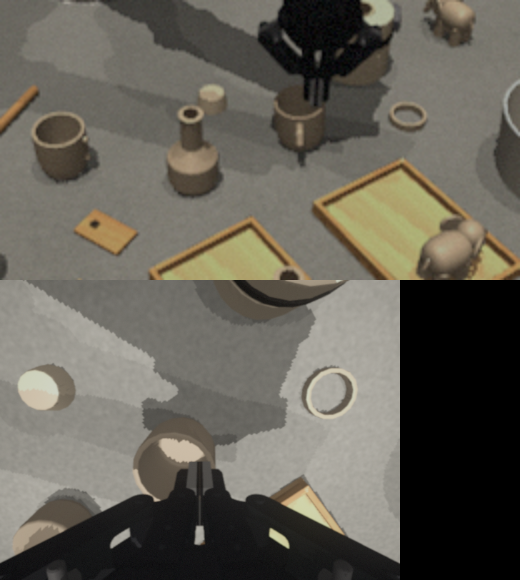

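The fingers shut with nothing between them: tips at (318,95) in the scene crop, near the cup's right rim, with the cup still upright. I'll enlarge this before moving.

Run:
```python
from h import *
a=cv2.imread('pics/s1.png')[165:235,300:380];b=cv2.imread('pics/w2.png')[190:290,160:330]
o=np.zeros((600,800,3),np.uint8);o[:350,:400]=cv2.resize(a,(400,350),interpolation=cv2.INTER_CUBIC);o[:235,400:]=cv2.resize(b,(400,235),interpolation=cv2.INTER_CUBIC)
t=arm.read_camera('top')[:,:,::-1]; cv2.imwrite('pics/t2.png',t);o[350:,:400]=cv2.resize(t[140:215,200:320],(400,250),interpolation=cv2.INTER_CUBIC)
cv2.imwrite('pics/c3.png',o)
s,p,R=st();P=arm.camera_params('wrist')
print(p,proj(P,p),proj(arm.camera_params('scene'),p),s['width'],s['gripper_force'],s['force'],s['qpos'])
```

```text
[0.4836239  0.07045296 0.02657721] [278.18138635 247.57499032] [336.3056263  211.13343299] 0.0003290552262395554 9.837998915118078 [ 6.6392213  12.56763875 20.31823227] [ 0.50688309  0.43692026 -0.87716651  2.08568155  0.46399048  0.79387927
  0.3292777 ]
```

View pics/c3.png

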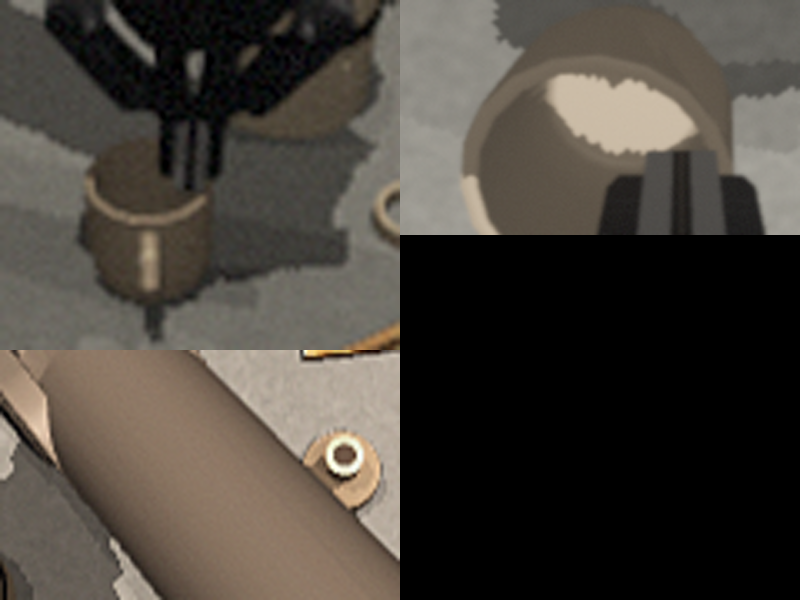

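Run:
```python
from h import *
S=arm.camera_params('scene');W=arm.camera_params('wrist')
print('before',onz(S,331.8,199.5,.055),'now',onz(S,329.6,202,.055))
w=lambda u,v:(160+(u-400)/2.353,190+v/2.353)
print('wrist rim far/left/right',onz(W,*w(600,58),.055),onz(W,*w(463,180),.055),onz(W,*w(733,180),.055))
```

```text
before [0.47305641 0.06342089 0.055     ] now [0.47784089 0.0548474  0.055     ]
wrist rim far/left/right [0.45155421 0.07305556 0.055     ] [0.45694847 0.03539594 0.055     ] [0.48786647 0.08027367 0.055     ]
```

```bash
python3 -m handwheel '[[0.9,[0,0,0],[0,0,0]],[0.8,[0,0,0],[0,0,0]],[0.7,[0,0,0],[0,0,0]],[0.7,[0,0,0],[0,0,0]]]'
python3 - <<'E'
from h import *
plan(.472,.061,.021,146)
a=save('scene','s2.png')[165:235,300:380];b=save('wrist','w3.png')[150:290,140:360]
o=np.zeros((300,800,3),np.uint8);o[:300,:343]=cv2.resize(a,(343,300),interpolation=cv2.INTER_CUBIC);o[:283,350:795]=cv2.resize(b,(445,283),interpolation=cv2.INTER_CUBIC)
cv2.imwrite('pics/c4.png',o[:,:,::-1])
E
```

```text
time: 6.5
ee_pos: [0.4711, 0.0595, 0.0198]
tool_rot: [-0.922, -3.002, 0.003]
force: [-1.1, 0.3, -0.8]
width: 0.013
gripper_force: 0.0
t 6.5 p [0.471 0.059 0.02 ] psi 145.9 tilt 0.1 w 0.013 F [-1.1  0.3 -0.8] | turn -0.1 shift after turn cm [ 0.01  0.17 -0.12] before [ 0.01  0.17 -0.12]
```

View pics/c4.png

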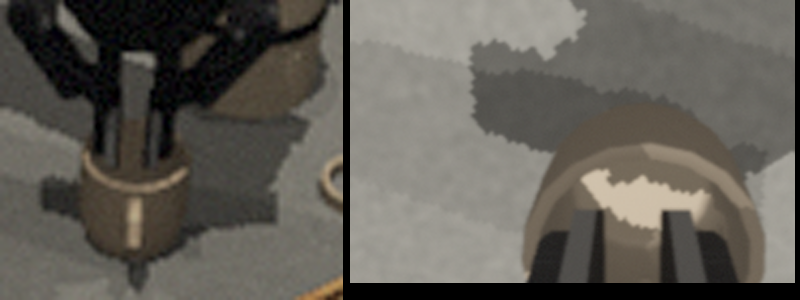

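Both fingers are now centred inside the cup with no load, and the cup is standing. I'll lift straight out, re-measure, then grip lower and close in small steps.

```bash
python3 -m handwheel '[[0.7,[0,0,-1],[0,0,0]],[0.7,[0,0,-2],[0,0,0]],[0.7,[0,0,-2.5],[0,0,0]],[0.7,[0,0,-2.5],[0,0,0]],[0,[0,0,-2],[0,0,0]],[-1,[0,0,-2],[0,0,0]],[-1,[0,0,-1],[0,0,0]],[-1,[0,0,0],[0,0,0]],[-1,[0,0,0],[0,0,0]],[-1,[0,0,0],[0,0,0]]]'
python3 - <<'E'
from h import *
P=arm.camera_params('wrist');plan(.472,.061,.021,146);im=save('wrist','w4.png');np.savez('w4.npz',**P)
S=save('scene','s3.png')
cv2.imwrite('pics/c5.png',np.hstack([cv2.resize(im[100:320,130:430],(450,330)),cv2.resize(S[165:235,300:380],(350,330))])[:,:,::-1])
E
```

```text
time: 7.6
ee_pos: [0.4713, 0.0602, 0.1493]
tool_rot: [-0.92, -3.002, 0.001]
force: [-0.2, -0.2, -0.1]
width: 0.0853
gripper_force: 0.0
t 7.6 p [0.471 0.06  0.149] psi 145.9 tilt 0.1 w 0.085 F [-0.2 -0.2 -0.1] | turn -0.1 shift after turn cm [-0.03  0.12 12.83] before [-0.03  0.12 12.83]
```

View pics/c5.png

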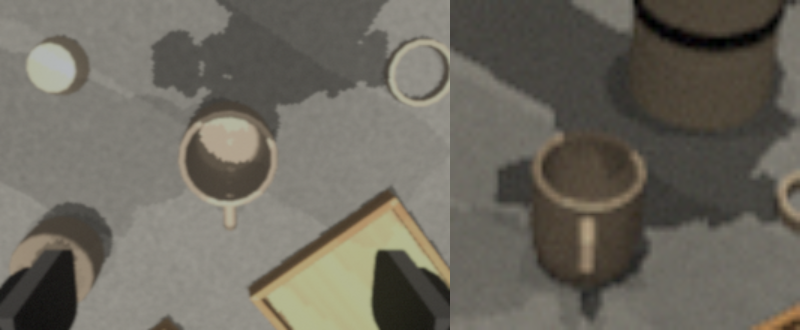

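The cup is standing intact, with its rim centre at (282,205) in the wrist picture and its handle straight down at (230,220) in the crop.

Run:
```python
from h import *
P=dict(np.load('w4.npz'));c=onz(P,282,205.3,.055);print(c,onz(P,130+230/1.5,100+226/1.5,.045))
plan(c[0],c[1],.012,146)
```

```text
[0.47299023 0.06249318 0.055     ] [0.51084931 0.03856763 0.045     ]
t 7.7 p [0.471 0.06  0.149] psi 145.9 tilt 0.1 w 0.085 F [ 0.   0.6 -1.8] | turn -0.1 shift after turn cm [-0.03  0.28 13.75] before [-0.03  0.28 13.75]
```

```bash
python3 -m handwheel '[[-1,[0,0.2,2.5],[0,0,0]],[-1,[0,0,2.5],[0,0,0]],[-1,[0,0,2.5],[0,0,0]],[-1,[0,0,2],[0,0,0]],[-1,[0,0,2],[0,0,0]],[-1,[0,0,1.5],[0,0,0]],[-1,[0,0,0.7],[0,0,0]],[-1,[0,0,0],[0,0,0]],[-0.7,[0,0,0],[0,0,0]],[-0.6,[0,0,0],[0,0,0]],[-0.5,[0,0,0],[0,0,0]],[-0.45,[0,0,0],[0,0,0]],[-0.4,[0,0,0],[0,0,0]],[-0.35,[0,0,0],[0,0,0]],[-0.3,[0,0,0],[0,0,0]],[-0.25,[0,0,0],[0,0,0]],[-0.25,[0,0,0],[0,0,0]]]'
```

```text
time: 9.4
ee_pos: [0.4732, 0.0617, 0.0136]
tool_rot: [-0.921, -3.003, 0.002]
force: [-1.8, -1.6, 4.5]
width: 0.0541
gripper_force: 16.1
```

```bash
python3 -m handwheel '[[-0.22,[0,0,0],[0,0,0]],[-0.2,[0,0,0],[0,0,0]],[-0.2,[0,0,0],[0,0,0]]]'; python3 -m handwheel '[[-0.17,[0,0,0],[0,0,0]],[-0.17,[0,0,0],[0,0,0]]]'
```

```text
time: 9.7
ee_pos: [0.4732, 0.0617, 0.014]
tool_rot: [0.921, 3.003, -0.003]
force: [-2.3, -2.4, 9.3]
width: 0.052
gripper_force: 54.2
time: 9.9
ee_pos: [0.4732, 0.0616, 0.014]
tool_rot: [0.921, 3.003, -0.003]
force: [-2.4, -2.6, 10.2]
width: 0.0523
gripper_force: 60.6
```

```bash
python3 -m handwheel '[[-0.2,[0,0,-0.3],[0,0,0]],[-0.2,[0,0,-0.5],[0,0,0]],[-0.2,[0,0,-0.7],[0,0,0]],[-0.2,[0,0,-0.5],[0,0,0]],[-0.2,[0,0,0],[0,0,0]]]'
python3 - <<'E'
from h import *
plan(.473,.062,.2,100)
im=save('wrist','w5.png');S=save('scene','s4.png')
cv2.imwrite('pics/c6.png',np.hstack([cv2.resize(im[100:320,130:430],(450,330)),cv2.resize(S[145:235,300:380],(350,330))])[:,:,::-1])
E
```

```text
time: 10.4
ee_pos: [0.4741, 0.0622, 0.0342]
tool_rot: [0.921, 3.002, 0.001]
force: [0.8, -0.6, -1.5]
width: 0.0518
gripper_force: 59.6
t 10.4 p [0.474 0.062 0.034] psi 145.9 tilt 0.1 w 0.052 F [ 0.8 -0.6 -1.5] | turn 45.9 shift after turn cm [-1.000e-02 -8.000e-02 -1.658e+01] before [  0.05  -0.06 -16.58]
```

View pics/c6.png

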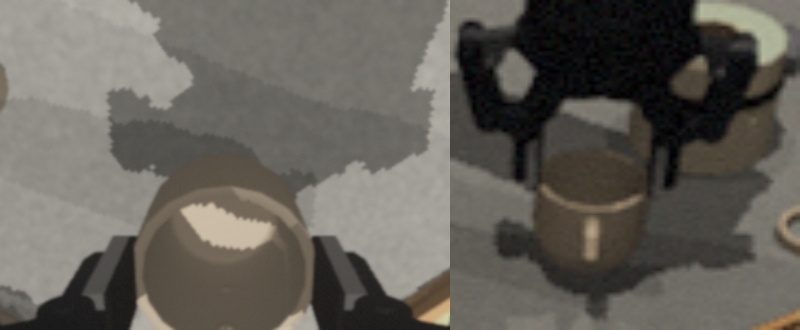

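The cup is lifted and level between the pads (wrist crop rim centre (222,255)). The pads grip it close below the rim. Now to the cup tray.

```bash
python3 -m handwheel '[[-0.2,[0,0,-1.5],[0,0,0]],[-0.2,[0,0,-2.5],[0,0,4]],[-0.2,[0,0,-2.5],[0,0,7]],[-0.2,[0,0,-2.5],[0,0,7]],[-0.2,[0,0,-2.5],[0,0,7]],[-0.2,[0,0,-2],[0,0,7]],[-0.2,[0,0,-0.5],[0,0,7]],[-0.2,[0,0,0],[0,0,7]]]'
python3 -m handwheel '[[-0.2,[-1,0.2,0],[0,0,0]],[-0.2,[-2,0.4,0],[0,0,0]],[-0.2,[-2.5,0.5,0],[0,0,0]],[-0.2,[-2.5,0.5,0],[0,0,0]],[-0.2,[-2.5,0.5,0],[0,0,0]],[-0.2,[-2.5,0.5,0],[0,0,0]],[-0.2,[-2.5,0.5,0],[0,0,0]],[-0.2,[-2.5,0.5,0],[0,0,0]],[-0.2,[-2.5,0.5,0],[0,0,0]],[-0.2,[-2.5,0.5,0],[0,0,0]],[-0.2,[-2.5,0.5,0],[0,0,0]],[-0.2,[-2.5,0.5,0],[0,0,0]],[-0.2,[-2.5,0.5,0],[0,0,0]],[-0.2,[-2.5,0.5,0],[0,0,0]],[-0.2,[-2,0.5,0],[0,0,0]],[-0.2,[-1,0.3,0],[0,0,0]],[-0.2,[0,0,0],[0,0,0]],[-0.2,[0,0,0],[0,0,0]]]'
python3 - <<'E'
from h import *
plan(.606,-.270,.04,100)
im=save('wrist','w6.png');cv2.imwrite('pics/c7.png',im[:,:,::-1])
E
```

```text
time: 11.3
ee_pos: [0.4742, 0.0627, 0.1755]
tool_rot: [2.025, 2.398, 0.003]
force: [-0.4, -0.7, -0.4]
width: 0.0523
gripper_force: 59.5
time: 13.1
ee_pos: [0.6078, -0.2787, 0.1732]
tool_rot: [-2.019, -2.405, -0.001]
force: [-0.8, 0.9, -1.6]
width: 0.0521
gripper_force: 59.5
t 13.1 p [ 0.608 -0.279  0.173] psi 100.0 tilt 0.1 w 0.052 F [-0.8  0.9 -1.6] | turn -0.0 shift after turn cm [ 0.87 -0.02 13.32] before [ 0.87 -0.02 13.32]
```

View pics/c7.png

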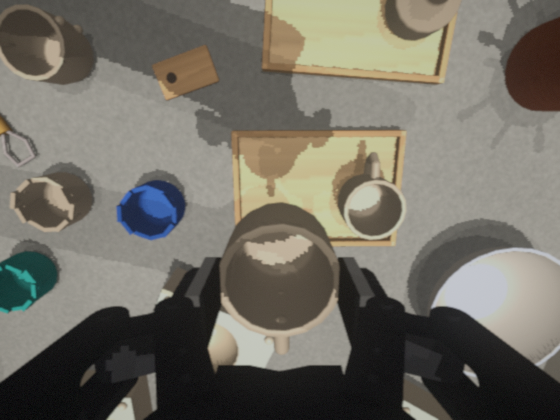

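The cup is held over the tray, with the tray corners at (234,132), (405,132) and (394,245) and the fixed cup at (374,208). I'll check the placing spot in the tray frame.

Run:
```python
from h import *
P=arm.camera_params('wrist')
a,b,c=[onz(P,u,v,.016)[:2] for u,v in[(234,132),(405,132),(394,245)]]
print(a,b,c,np.linalg.norm(b-a),np.linalg.norm(c-b))
ctr=(a+c)/2; ex=(b-a)/np.linalg.norm(b-a);ey=np.array([-ex[1],ex[0]]);print('ctr',ctr,'yaw',np.degrees(np.arctan2(ex[1],ex[0])))
s,p,R=st();d=p[:2]-ctr;print('tcp in tray',d@ex,d@ey)
t=ctr-.038*ex+.006*ey;print(t);plan(*t,.0205,100)
```

```text
[ 0.55481605 -0.22960308] [ 0.71801778 -0.20059827] [ 0.7388578 -0.3158289] 0.16575911181148875 0.11709998193498942
ctr [ 0.64683693 -0.27271599] yaw 10.07759320742236
tcp in tray -0.03929377265374201 0.0014548387915979547
[ 0.60837331 -0.27345787]
t 13.2 p [ 0.608 -0.278  0.173] psi 100.0 tilt 0.1 w 0.052 F [-0.2  0.1 -1.3] | turn 0.0 shift after turn cm [ 0.44  0.13 15.29] before [ 0.44  0.13 15.29]
```

```bash
python3 -m handwheel '[[-0.2,[0.2,0.1,1.5],[0,0,0]],[-0.2,[0.2,0,2.5],[0,0,0]],[-0.2,[0,0,2.5],[0,0,0]],[-0.2,[0,0,2.5],[0,0,0]],[-0.2,[0,0,2],[0,0,0]],[-0.2,[0,0,1.5],[0,0,0]],[-0.2,[0,0,1],[0,0,0]],[-0.2,[0,0,0.5],[0,0,0]],[-0.2,[0,0,0.4],[0,0,0]],[-0.2,[0,0,0.3],[0,0,0]],[-0.2,[0,0,0.2],[0,0,0]],[-0.2,[0,0,0.1],[0,0,0]],[-0.2,[0,0,0.1],[0,0,0]],[-0.2,[0,0,0],[0,0,0]]]'
```

```text
time: 14.55
ee_pos: [0.6085, -0.2758, 0.0226]
tool_rot: [2.021, 2.405, -0.0]
force: [0.2, -0.2, -1.7]
width: 0.0518
gripper_force: 59.5
```

```bash
python3 -m handwheel '[[-0.2,[0,0,0.1],[0,0,0]],[-0.2,[0,0,0.1],[0,0,0]],[-0.2,[0,0,0.1],[0,0,0]],[-0.2,[0,0,0],[0,0,0]]]'
```

```text
time: 14.95
ee_pos: [0.6085, -0.2758, 0.0201]
tool_rot: [2.021, 2.404, -0.001]
force: [-2.2, 0.2, 2.9]
width: 0.0523
gripper_force: 60.0
```

Contact with the tray floor. I'll release in small steps and rise.

```bash
python3 -m handwheel '[[-0.25,[0,0,0],[0,0,0]],[-0.3,[0,0,0],[0,0,0]],[-0.4,[0,0,0],[0,0,0]],[-0.5,[0,0,0],[0,0,0]],[-0.5,[0,0,0],[0,0,0]],[-0.5,[0,0,-1],[0,0,0]],[-0.5,[0,0,-2],[0,0,0]],[-0.5,[0,0,-2.5],[0,0,0]],[-0.5,[0,0,-3],[0,0,0]],[-0.5,[0,0,-3.5],[0,0,0]],[-0.5,[0,0,-4],[0,0,0]],[-0.5,[0,0,-4],[0,0,0]],[-0.5,[0,0,-2],[0,0,0]],[-0.5,[0,0,0],[0,0,0]]]'
python3 - <<'E'
from h import *
plan(.475,-.075,.25,98)
save('wrist','w7.png');save('top','t3.png')
E
```

```text
time: 16.35
ee_pos: [0.6109, -0.2759, 0.2446]
tool_rot: [2.016, 2.399, 0.004]
force: [0.1, -0.3, -0.2]
width: 0.0642
gripper_force: 0.0
t 16.4 p [ 0.611 -0.276  0.245] psi 99.9 tilt 0.5 w 0.064 F [ 0.1 -0.3 -0.2] | turn 1.9 shift after turn cm [ 21.78 -10.65  -0.71] before [22.12 -9.93 -0.71]
```

View pics/w7.png

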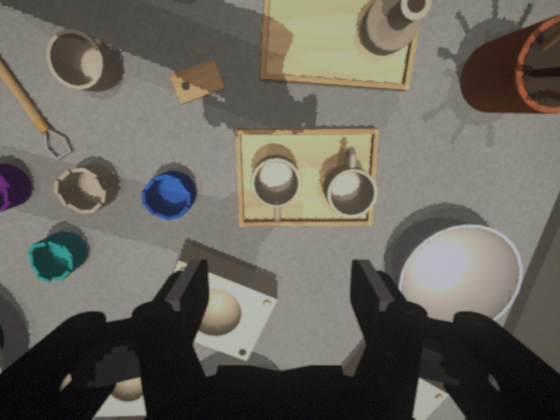

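The cup stands in the near half of its tray at (275,182), with the fixed cup at (351,192). Next, the vase.

```bash
python3 -m handwheel '[[-0.4,[1,-0.4,0],[0,0,0]],[-0.4,[2,-0.9,0],[0,0,0]],[-0.4,[2.5,-1.1,0],[0,0,0]],[-0.4,[2.5,-1.1,0],[0,0,0]],[-0.4,[2.5,-1.1,0],[0,0,0]],[-0.4,[2.5,-1.1,0],[0,0,0]],[-0.4,[2.5,-1.1,0],[0,0,0]],[-0.4,[2.5,-1.1,0],[0,0,0]],[-0.4,[2,-1,0],[0,0,0]],[-0.4,[1.5,-0.5,0],[0,0,0]],[-0.4,[0.5,-0.1,0],[0,0,0]],[-0.4,[0,0,0],[0,0,0]],[-0.4,[0,0,0],[0,0,0]],[-0.4,[0,0,0],[0,0,0]]]'
python3 - <<'E'
from h import *
P=arm.camera_params('wrist');plan(.4745,-.0747,.053,100);im=save('wrist','w8.png');np.savez('w8.npz',**P)
u,v=proj(P,[.4745,-.0747,.096]);print(u,v)
g=cv2.cvtColor(im,cv2.COLOR_RGB2GRAY);u,v=int(u),int(v);w=g[v-35:v+35,u-35:u+35]
m=cv2.medianBlur(w,3)
cs=cv2.HoughCircles(m,cv2.HOUGH_GRADIENT,1,10,param1=80,param2=14,minRadius=6,maxRadius=24)
if cs is not None:
    for c in cs[0][:5]: q=(u-35+c[0],v-35+c[1]);print(c,q,onz(P,*q,.096))
S=arm.read_camera('top');
E
```

```text
time: 17.85
ee_pos: [0.4774, -0.0763, 0.2392]
tool_rot: [-2.023, -2.403, -0.001]
force: [0.4, -0.9, -0.9]
width: 0.0596
gripper_force: 0.0
t 17.9 p [ 0.477 -0.076  0.239] psi 99.8 tilt 0.0 w 0.06 F [ 0.4 -0.9 -0.9] | turn -0.2 shift after turn cm [ 0.2  -0.26 18.62] before [ 0.2  -0.26 18.62]
276.46586635314674 190.58347365481876
[35.5 23.5 22.3] (np.float32(276.5), np.float32(178.5)) [ 0.4725259  -0.06298371  0.096     ]
[36.5 35.5  7.1] (np.float32(277.5), np.float32(190.5)) [ 0.47547753 -0.07444623  0.096     ]
[34.5 13.5  9.6] (np.float32(275.5), np.float32(168.5)) [ 0.46995386 -0.05363184  0.096     ]
```

```bash
python3 -m handwheel '[[-0.4,[0.2,-0.2,1.5],[0,0,0]],[-0.4,[0,0,2.5],[0,0,0]],[-0.4,[0,0,2.5],[0,0,0]],[-0.4,[0,0,2.5],[0,0,0]],[-0.4,[0,0,2.5],[0,0,0]],[-0.4,[0,0,2.5],[0,0,0]],[-0.4,[0,0,2],[0,0,0]],[-0.4,[0,0,1.5],[0,0,0]],[-0.4,[0,0,1],[0,0,0]],[-0.4,[0,0,0],[0,0,0]],[-0.1,[0,0,0],[0,0,0]],[0.2,[0,0,0],[0,0,0]],[0.35,[0,0,0],[0,0,0]],[0.4,[0,0,0],[0,0,0]],[0.45,[0,0,0],[0,0,0]],[0.5,[0,0,0],[0,0,0]],[0.55,[0,0,0],[0,0,0]],[0.58,[0,0,0],[0,0,0]],[0.58,[0,0,0],[0,0,0]]]'
```

```text
time: 19.85
ee_pos: [0.4757, -0.0738, 0.0553]
tool_rot: [2.02, 2.403, 0.001]
force: [0.1, -0.0, 7.1]
width: 0.0204
gripper_force: 58.4
```

```bash
python3 -m handwheel '[[0.58,[0,0,-0.3],[0,0,0]],[0.58,[0,0,-0.7],[0,0,0]],[0.58,[0,0,-1.5],[0,0,0]],[0.58,[0,0,-2],[0,0,0]],[0.58,[0,0,-2],[0,0,0]],[0.58,[0,0,-1.5],[0,0,0]],[0.58,[0,0,-0.5],[0,0,0]],[0.58,[-0.3,0.7,0],[0,0,0]],[0.58,[-0.6,1.5,0],[0,0,0]],[0.58,[-0.8,2,0],[0,0,0]],[0.58,[-0.8,2,0],[0,0,0]],[0.58,[-0.8,2,0],[0,0,0]],[0.58,[-0.8,2,0],[0,0,0]],[0.58,[-0.6,1.5,0],[0,0,0]],[0.58,[-0.3,0.7,0],[0,0,0]],[0.58,[0,0.2,0],[0,0,0]],[0.58,[0,0,0],[0,0,0]],[0.58,[0,0,0],[0,0,0]]]'
python3 - <<'E'
from h import *
plan(.609,-.102,.062,100)
P=arm.camera_params('wrist');im=save('wrist','w9.png');np.savez('w9.npz',**P)
T=[.65-.038*.993,-.1,.0];
hs=cv2.cvtColor(im,cv2.COLOR_RGB2HSV);y=((hs[...,1]>95)&(hs[...,0]>12)&(hs[...,0]<32)&(hs[...,2]>90)).astype(np.uint8)
n,l,s,c=cv2.connectedComponentsWithStats(y)
for i in range(1,n):
    if s[i,4]>500: 
        k=cv2.findContours((l==i).astype(np.uint8),0,2)[0][0];b=cv2.boxPoints(cv2.minAreaRect(k))
        print(s[i],[ (np.round(q).tolist(),np.round(onz(P,*q,.016)[:2],3).tolist()) for q in b])
E
```

```text
time: 21.65
ee_pos: [0.6065, -0.101, 0.1392]
tool_rot: [-2.02, -2.405, 0.001]
force: [0.6, 1.1, -1.6]
width: 0.0204
gripper_force: 58.9
t 21.6 p [ 0.607 -0.101  0.139] psi 99.9 tilt 0.1 w 0.02 F [ 0.6  1.1 -1.6] | turn -0.1 shift after turn cm [-0.14  0.23  7.72] before [-0.14  0.23  7.72]
[ 263    0  215   80 1612] [([262.0, 64.0], [0.573, 0.007]), ([268.0, -16.0], [0.569, 0.065]), ([477.0, 0.0], [0.732, 0.083]), ([471.0, 80.0], [0.747, 0.025])]
[ 236  132  188   66 3344] [([233.0, 191.0], [0.564, -0.102]), ([237.0, 132.0], [0.56, -0.05]), ([423.0, 145.0], [0.723, -0.033]), ([419.0, 204.0], [0.734, -0.085])]
[ 129  234   63   44 1571] [([128.0, 250.0], [0.473, -0.177]), ([182.0, 232.0], [0.521, -0.15]), ([192.0, 262.0], [0.534, -0.179]), ([138.0, 280.0], [0.484, -0.207])]
[319 255  83  14 531] [([319.0, 265.0], [0.656, -0.161]), ([319.0, 255.0], [0.654, -0.15]), ([401.0, 258.0], [0.733, -0.14]), ([401.0, 268.0], [0.736, -0.151])]
```

```bash
python3 -m handwheel '[[0.58,[-0.2,0.2,1],[0,0,0]],[0.58,[0,0.2,1.5],[0,0,0]],[0.58,[0,0,1.5],[0,0,0]],[0.58,[0,0,1.2],[0,0,0]],[0.58,[0,0,0.9],[0,0,0]],[0.58,[0,0,0.6],[0,0,0]],[0.58,[0,0,0.4],[0,0,0]],[0.58,[0,0,0.2],[0,0,0]],[0.58,[0,0,0.1],[0,0,0]],[0.58,[0,0,0.1],[0,0,0]],[0.58,[0,0,0.1],[0,0,0]],[0.58,[0,0,0],[0,0,0]],[0.58,[0,0,0],[0,0,0]]]'
```

```text
time: 23.0
ee_pos: [0.6118, -0.1026, 0.0635]
tool_rot: [2.021, 2.405, 0.0]
force: [-0.4, 0.2, -1.3]
width: 0.0206
gripper_force: 58.9
```

```bash
python3 -m handwheel '[[0.58,[0,0,0.1],[0,0,0]],[0.58,[0,0,0.1],[0,0,0]],[0.58,[0,0,0.1],[0,0,0]],[0.58,[0,0,0],[0,0,0]]]'
```

```text
time: 23.4
ee_pos: [0.6121, -0.1026, 0.0614]
tool_rot: [2.021, 2.404, -0.0]
force: [-1.0, -0.2, 4.3]
width: 0.0206
gripper_force: 59.4
```

```bash
python3 -m handwheel '[[0.5,[0,0,0],[0,0,0]],[0.4,[0,0,0],[0,0,0]],[0.2,[0,0,0],[0,0,0]],[0,[0,0,0],[0,0,0]],[0,[0,0,0],[0,0,0]],[0,[0,0,-1],[0,0,0]],[0,[0,0,-2],[0,0,0]],[0,[0,0,-2.5],[0,0,0]],[0,[0,0,-2.5],[0,0,0]],[0,[0,0,-2.5],[0,0,-8.4]],[0,[0,0,-2.5],[0,0,-8.4]],[0,[0,0,-2],[0,0,-8.4]],[0,[0,0,-1],[0,0,-8.4]],[0,[0,0,0],[0,0,-8.4]],[0,[0,0,0],[0,0,-8.4]],[0,[0,0,0],[0,0,-8.4]],[0,[0,0,0],[0,0,-8.4]],[0,[0,0,0],[0,0,-8.4]],[0,[0,0,0],[0,0,-8.4]]]'
python3 - <<'E'
from h import *
im=save('wrist','w10.png'); plan(.41,.33,.22,184);print(arm.read_state()['qpos'])
E
```

```text
time: 25.3
ee_pos: [0.6118, -0.1026, 0.2212]
tool_rot: [-0.116, 3.139, -0.001]
force: [1.0, 0.9, 0.7]
width: 0.0425
gripper_force: 0.0
t 25.4 p [ 0.612 -0.103  0.221] psi -175.6 tilt 0.0 w 0.043 F [ 0.1  0.3 -0. ] | turn 0.4 shift after turn cm [17.11 44.56  0.09] before [16.76 44.7   0.09]
[ 0.84749903  0.51006967 -1.06558143  1.56449981  0.45458619  1.33747868
  1.37764485]
```

```bash
python3 -m handwheel '[[-0.2,[0.4,1,0],[0,0,0]],[-0.2,[0.8,2,0],[0,0,0]],[-0.2,[1,2.6,0],[0,0,0]],[-0.2,[1,2.6,0],[0,0,0]],[-0.2,[1,2.6,0],[0,0,0]],[-0.2,[1,2.6,0],[0,0,0]],[-0.2,[1,2.6,0],[0,0,0]],[-0.2,[1,2.6,0],[0,0,0]],[-0.2,[1,2.6,0],[0,0,0]],[-0.2,[1,2.6,0],[0,0,0]],[-0.2,[1,2.6,0],[0,0,0]],[-0.2,[1,2.6,0],[0,0,0]],[-0.2,[1,2.6,0],[0,0,0]],[-0.2,[1,2.6,0],[0,0,0]],[-0.2,[1,2.6,0],[0,0,0]],[-0.2,[1,2.6,0],[0,0,0]],[-0.2,[1,2.6,0],[0,0,0]],[-0.2,[0.6,2,0],[0,0,0]],[-0.2,[0,0.6,0],[0,0,0]],[-0.2,[0,0,0],[0,0,0]]]'
python3 -m handwheel '[[-0.2,[0,0,0],[0,0,0]],[-0.2,[0,0,0],[0,0,0]]]'
python3 - <<'E'
from h import *
plan(.40,.33,.1,184);P=arm.camera_params('wrist');im=save('wrist','w11.png');np.savez('w11.npz',**P)
T=arm.read_camera('top')
u,v=proj(P,[.39,.33,.03]).astype(int);print(u,v)
y0=max(v-70,0);x0=max(u-90,0);c=im[y0:y0+140,x0:x0+180];print(x0,y0)
top=cv2.resize(T[60:150,190:430],(720,270))
o=np.zeros((600,800,3),np.uint8);o[:330,:424]=cv2.resize(c,(424,330),interpolation=cv2.INTER_CUBIC);o[330:,:720]=top;o[:270,430:790]=cv2.resize(im,(360,270))
cv2.imwrite('pics/c8.png',o[:,:,::-1])
E
```

```text
time: 27.35
ee_pos: [0.4123, 0.332, 0.2205]
tool_rot: [-0.111, 3.139, -0.001]
force: [0.4, 0.1, -0.1]
width: 0.0512
gripper_force: 0.0
time: 27.55
ee_pos: [0.4144, 0.3296, 0.2201]
tool_rot: [0.103, -3.14, 0.002]
force: [-0.4, 0.2, 0.2]
width: 0.0511
gripper_force: 0.0
t 27.6 p [0.414 0.33  0.22 ] psi -176.3 tilt 0.1 w 0.051 F [-0.4  0.2  0.2] | turn -0.3 shift after turn cm [ 1.43  0.16 12.01] before [ 1.43  0.15 12.01]
280 160
190 90
```

View pics/c8.png

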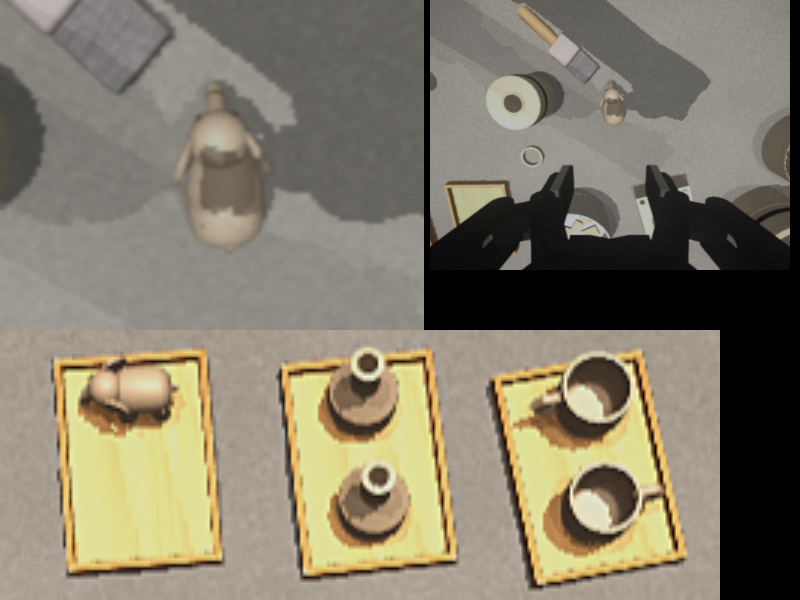

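The elephant is in the wrist crop: trunk tip (216,85), rear (228,246), ears (178,178) and (268,172). The top strip shows the vase and cup standing in their trays.

Run:
```python
from h import *
P=dict(np.load('w11.npz'));q=lambda u,v,z:onz(P,190+u/2.357,90+v/2.357,z)[:2]
r=q(227,246,.034);t=q(216,86,.03);e1=q(178,178,.035);e2=q(268,172,.035);bl=q(190,210,.034);br=q(265,210,.034)
print('rear',r,'trunk',t,'ears',e1,e2,np.linalg.norm(e1-e2),'barrel',bl,br,np.linalg.norm(bl-br))
em=(e1+e2)/2;h=(t-r)/np.linalg.norm(t-r);print(np.linalg.norm(t-r),'heading',np.degrees(np.arctan2(h[1],h[0])),'from ears',np.degrees(np.arctan2(*((e2-e1)[::-1])))+90)
print('orig from rear',r+.027*h,'trunk',t-.05*h,'ears',em-.022*h)
T=arm.camera_params('top')
c=[onz(T,190+u/3,60+(v-330)/3,.016)[:2] for u,v in[(55,353),(207,351),(220,560),(70,572)]];print('tray',np.round(c,4))
```

```text
rear [0.42611055 0.33910162] trunk [0.35383    0.32900487] ears [0.39555988 0.31438049] [0.39010356 0.35526306] 0.04124507028996364 barrel [0.41016885 0.32072446] [0.40786576 0.35547561] 0.03482738449782906
0.072982340441168 heading -172.04790395187806 from ears 187.60195915504403
orig from rear [0.39937018 0.33536631] trunk [0.40334921 0.33592213] ears [0.41462017 0.33786537]
tray [[0.7364 0.1437]
 [0.7377 0.0246]
 [0.5702 0.0144]
 [0.5612 0.13  ]]
```

```bash
python3 -m handwheel '[[-0.5,[0,0,1],[0,0,-2]],[-0.5,[0,0,2],[0,0,-2]],[-0.5,[0.4,0.4,2.5],[0,0,0]],[-0.5,[0.4,0.4,2.5],[0,0,0]],[-0.5,[0,0,2.5],[0,0,0]],[-0.5,[0,0,2.5],[0,0,0]],[-0.5,[0,0,1.5],[0,0,0]],[-0.5,[0,0,0.5],[0,0,0]],[-0.5,[0,0,0],[0,0,0]],[-0.5,[0,0,0],[0,0,0]]]'
python3 - <<'E'
from h import *
plan(.405,.3365,.011,187.8)
E
```

```text
time: 28.65
ee_pos: [0.4053, 0.3385, 0.0712]
tool_rot: [-0.216, 3.133, 0.002]
force: [-0.7, 0.3, 0.6]
width: 0.0645
gripper_force: 0.0
t 28.6 p [0.405 0.338 0.071] psi -172.1 tilt 0.1 w 0.064 F [-0.7  0.3  0.6] | turn 0.1 shift after turn cm [ 0.06 -0.2   6.02] before [ 0.06 -0.2   6.02]
```

```bash
python3 -m handwheel '[[-0.5,[0,-0.2,1.5],[0,0,0]],[-0.5,[0,0,2],[0,0,0]],[-0.5,[0,0,1.5],[0,0,0]],[-0.5,[0,0,0.9],[0,0,0]],[-0.5,[0,0,0],[0,0,0]],[-0.3,[0,0,0],[0,0,0]],[-0.1,[0,0,0],[0,0,0]],[0,[0,0,0],[0,0,0]],[0.05,[0,0,0],[0,0,0]],[0.1,[0,0,0],[0,0,0]],[0.15,[0,0,0],[0,0,0]],[0.2,[0,0,0],[0,0,0]],[0.23,[0,0,0],[0,0,0]],[0.26,[0,0,0],[0,0,0]],[0.26,[0,0,0],[0,0,0]]]'
```

```text
time: 30.15
ee_pos: [0.4053, 0.3355, 0.0119]
tool_rot: [-0.216, 3.134, -0.002]
force: [-0.8, -2.7, 6.1]
width: 0.0328
gripper_force: 50.6
```

```bash
python3 -m handwheel '[[0.26,[0,0,-0.3],[0,0,0]],[0.26,[0,0,-0.7],[0,0,0]],[0.26,[0,0,-1.5],[0,0,0]],[0.26,[0,0,-2],[0,0,3]],[0.26,[0,0,-2],[0,0,6]],[0.26,[0,0,-2],[0,0,8.5]],[0.26,[0,0,-2],[0,0,8.5]],[0.26,[0,0,-2],[0,0,8.5]],[0.26,[0,0,-1],[0,0,8.5]],[0.26,[0,0,-0.5],[0,0,8.5]],[0.26,[0,0,0],[0,0,8.5]],[0.26,[0,0,0],[0,0,8.5]],[0.26,[0,0,0],[0,0,8.5]],[0.26,[0,0,0],[0,0,8.5]],[0.26,[0,0,0],[0,0,8.5]],[0.26,[0,0,0],[0,0,0]]]'
python3 -m handwheel '[[0.26,[-0.7,0.5,0],[0,0,0]],[0.26,[-1.4,0.9,0],[0,0,0]],[0.26,[-2,1.3,0],[0,0,0]],[0.26,[-2.1,1.4,0],[0,0,0]],[0.26,[-2.1,1.4,0],[0,0,0]],[0.26,[-2.1,1.4,0],[0,0,0]],[0.26,[-2.1,1.4,0],[0,0,0]],[0.26,[-2.1,1.4,0],[0,0,0]],[0.26,[-2.1,1.4,0],[0,0,0]],[0.26,[-2.1,1.4,0],[0,0,0]],[0.26,[-2.1,1.4,0],[0,0,0]],[0.26,[-2.1,1.4,0],[0,0,0]],[0.26,[-2.1,1.4,0],[0,0,0]],[0.26,[-2,1.2,0],[0,0,0]],[0.26,[-1,0.6,0],[0,0,0]],[0.26,[-0.4,0.2,0],[0,0,0]],[0.26,[0,0,0],[0,0,0]],[0.26,[0,0,0],[0,0,0]]]'
python3 - <<'E'
from h import *
plan(.614,.0625,.018,94)
im=save('wrist','w12.png')
E
```

```text
time: 31.75
ee_pos: [0.4047, 0.3363, 0.1523]
tool_rot: [2.143, 2.297, 0.002]
force: [-0.3, 0.4, -1.0]
width: 0.0327
gripper_force: 49.2
time: 33.55
ee_pos: [0.6102, 0.0657, 0.1515]
tool_rot: [-2.141, -2.298, -0.0]
force: [0.3, 0.1, -2.1]
width: 0.0321
gripper_force: 49.2
t 33.5 p [0.61  0.066 0.151] psi 94.0 tilt 0.1 w 0.032 F [ 0.3  0.1 -2.1] | turn 0.0 shift after turn cm [-0.36  0.36 13.35] before [-0.36  0.36 13.35]
```

```bash
python3 -m handwheel '[[0.26,[-0.2,0.2,1.5],[0,0,0]],[0.26,[-0.2,0.2,2.5],[0,0,0]],[0.26,[0,0,2.5],[0,0,0]],[0.26,[0,0,2],[0,0,0]],[0.26,[0,0,1.5],[0,0,0]],[0.26,[0,0,1.2],[0,0,0]],[0.26,[0,0,0.8],[0,0,0]],[0.26,[0,0,0.4],[0,0,0]],[0.26,[0,0,0.3],[0,0,0]],[0.26,[0,0,0.2],[0,0,0]],[0.26,[0,0,0.1],[0,0,0]],[0.26,[0,0,0],[0,0,0]],[0.26,[0,0,0],[0,0,0]]]'; python3 -m handwheel '[[0.26,[0,0,0.1],[0,0,0]],[0.26,[0,0,0],[0,0,0]]]'
```

```text
time: 34.9
ee_pos: [0.6155, 0.0605, 0.0217]
tool_rot: [2.144, 2.295, 0.001]
force: [-0.1, -0.3, -0.4]
width: 0.0326
gripper_force: 49.2
time: 35.1
ee_pos: [0.6152, 0.0604, 0.0204]
tool_rot: [2.144, 2.296, -0.0]
force: [-0.5, 0.5, -0.9]
width: 0.0324
gripper_force: 49.2
```

```bash
python3 -m handwheel '[[0.26,[0,0,0.1],[0,0,0]],[0.26,[0,0,0.1],[0,0,0]],[0.26,[0,0,0],[0,0,0]]]'; python3 -m handwheel '[[0.26,[0,0,0.1],[0,0,0]],[0.26,[0,0,0],[0,0,0]]]'
```

```text
time: 35.4
ee_pos: [0.6152, 0.0605, 0.0182]
tool_rot: [-2.145, -2.296, 0.0]
force: [0.9, 0.1, -0.4]
width: 0.0327
gripper_force: 49.2
time: 35.6
ee_pos: [0.6153, 0.0603, 0.018]
tool_rot: [2.144, 2.295, -0.001]
force: [-1.4, -0.6, 3.9]
width: 0.0324
gripper_force: 50.5
```

```bash
python3 -m handwheel '[[0.2,[0,0,0],[0,0,0]],[0.12,[0,0,0],[0,0,0]],[0,[0,0,0],[0,0,0]],[-0.2,[0,0,0],[0,0,0]],[-0.2,[0,0,0],[0,0,0]],[-0.2,[0,0,-1],[0,0,0]],[-0.2,[0,0,-2],[0,0,0]],[-0.2,[0,0,-3],[0,0,0]],[-0.2,[0,0,-3],[0,0,0]],[-0.5,[0,0,-3],[0,0,7.5]],[-0.8,[0,0,-3],[0,0,7.5]],[-1,[0,0,-2],[0,0,7.5]],[-1,[0,0,-1],[0,0,7.5]],[-1,[0,0,0],[0,0,0]]]'
python3 -m handwheel '[[-1,[-1,-0.3,0],[0,0,0]],[-1,[-2,-0.6,0],[0,0,0]],[-1,[-2.4,-0.7,0],[0,0,0]],[-1,[-2.4,-0.7,0],[0,0,0]],[-1,[-2.4,-0.7,0],[0,0,0]],[-1,[-2.4,-0.7,0],[0,0,0]],[-1,[-2.4,-0.7,0],[0,0,0]],[-1,[-2.4,-0.7,0],[0,0,0]],[-1,[-2.4,-0.7,0],[0,0,0]],[-1,[-2.4,-0.7,0],[0,0,0]],[-1,[-2.4,-0.7,0],[0,0,0]],[-1,[-2.4,-0.7,0],[0,0,0]],[-1,[-2.4,-0.7,0],[0,0,0]],[-1,[-2,-0.6,0],[0,0,0]],[-1,[-1,-0.4,0],[0,0,0]],[-1,[0,0,0],[0,0,0]],[-1,[0,0,0],[0,0,0]],[-1,[0,0,0],[0,0,0]]]'
python3 - <<'E'
from h import *
P=arm.camera_params('wrist');plan(.387,-.187,.012,64);im=save('wrist','w13.png')
u,v=proj(P,[.387,-.187,.055]);print(u,v);u,v=int(u),int(v)
g=cv2.medianBlur(cv2.cvtColor(im,cv2.COLOR_RGB2GRAY),3)[v-45:v+45,u-45:u+45]
cs=cv2.HoughCircles(g,cv2.HOUGH_GRADIENT,1,5,param1=80,param2=14,minRadius=17,maxRadius=35)
for c in cs[0][:5]: q=(u-45+c[0],v-45+c[1]);print(c,onz(P,*q,.055))
E
```

```text
time: 37.0
ee_pos: [0.6166, 0.0611, 0.2003]
tool_rot: [2.663, 1.662, 0.007]
force: [-0.7, 0.1, -0.0]
width: 0.0853
gripper_force: 0.0
time: 38.8
ee_pos: [0.3872, -0.1872, 0.1973]
tool_rot: [-2.664, -1.666, -0.001]
force: [-0.9, 0.8, 0.7]
width: 0.0855
gripper_force: 0.0
t 38.8 p [ 0.387 -0.187  0.197] psi 64.0 tilt 0.0 w 0.085 F [-0.9  0.8  0.7] | turn 0.0 shift after turn cm [ 1.000e-02 -3.000e-02  1.853e+01] before [ 1.000e-02 -3.000e-02  1.853e+01]
279.3691816600814 192.51517709617883
[47.5 45.5 24.1] [ 0.38886949 -0.18789201  0.055     ]
[38.5 27.5 23.2] [ 0.38879215 -0.16826251  0.055     ]
[43.5 41.5 28.8] [ 0.38710942 -0.18263168  0.055     ]
[50.5 40.5 28.8] [ 0.39363611 -0.18470781  0.055     ]
[43.5 48.5 22.9] [ 0.384062   -0.18887807  0.055     ]
```

```bash
python3 -m handwheel '[[-1,[0,0,1.5],[0,0,0]],[-1,[0,0.1,2.5],[0,0,0]],[-1,[0,0,2.5],[0,0,0]],[-1,[0,0,2.5],[0,0,0]],[-1,[0,0,2.5],[0,0,0]],[-1,[0,0,2.5],[0,0,0]],[-1,[0,0,2],[0,0,0]],[-1,[0,0,1.5],[0,0,0]],[-1,[0,0,1],[0,0,0]],[-0.7,[0,0,0],[0,0,0]],[-0.6,[0,0,0],[0,0,0]],[-0.5,[0,0,0],[0,0,0]],[-0.45,[0,0,0],[0,0,0]],[-0.4,[0,0,0],[0,0,0]],[-0.35,[0,0,0],[0,0,0]],[-0.3,[0,0,0],[0,0,0]],[-0.25,[0,0,0],[0,0,0]],[-0.22,[0,0,0],[0,0,0]],[-0.2,[0,0,0],[0,0,0]],[-0.2,[0,0,0],[0,0,0]]]'
```

```text
time: 40.85
ee_pos: [0.3884, -0.1892, 0.0137]
tool_rot: [2.664, 1.661, 0.001]
force: [0.3, 0.5, 11.7]
width: 0.0528
gripper_force: 60.5
```

```bash
python3 -m handwheel '[[-0.2,[0,0,-0.5],[0,0,0]],[-0.2,[0,0,-1.5],[0,0,0]],[-0.2,[0,0,-2.5],[0,0,0]],[-0.2,[0,0,-3],[0,0,0]],[-0.2,[0,0,-3],[0,0,0]],[-0.2,[0,0,-3],[0,0,0]],[-0.2,[0,0,-3],[0,0,0]],[-0.2,[0,0,-2],[0,0,0]],[-0.2,[0,0,0],[0,0,0]]]'
python3 -m handwheel '[[-0.2,[1,0,0],[0,0,0]],[-0.2,[2,0.1,0],[0,0,0]],[-0.2,[2.8,0.2,0],[0,0,0]],[-0.2,[2.8,0.2,0],[0,0,0]],[-0.2,[2.8,0.2,0],[0,0,0]],[-0.2,[2.8,0.2,0],[0,0,0]],[-0.2,[2.8,0.2,0],[0,0,0]],[-0.2,[2.8,0.1,0],[0,0,0]],[-0.2,[2.8,0.1,0],[0,0,0]],[-0.2,[2.8,0.1,0],[0,0,0]],[-0.2,[2.8,0.1,0],[0,0,0]],[-0.2,[2.8,0.1,0],[0,0,0]],[-0.2,[2.8,0.2,0],[0,0,0]],[-0.2,[2.8,0.2,0],[0,0,0]],[-0.2,[2.8,0.2,0],[0,0,0]],[-0.2,[2.8,0.2,0],[0,0,0]],[-0.2,[2.8,0.2,0],[0,0,0]],[-0.2,[2.8,0.1,0],[0,0,0]],[-0.2,[2.5,0,0],[0,0,0]],[-0.2,[1.5,0,0],[0,0,0]]]'
python3 -m handwheel '[[-0.2,[0,0,0],[0,0,0]],[-0.2,[0,0,0],[0,0,0]]]'
python3 - <<'E'
from h import *
plan(.633,.251,.075,64)
E
```

```text
time: 41.75
ee_pos: [0.3889, -0.1893, 0.1998]
tool_rot: [2.662, 1.66, 0.004]
force: [0.9, -1.2, -1.2]
width: 0.0529
gripper_force: 63.0
time: 43.75
ee_pos: [0.6377, 0.2679, 0.1943]
tool_rot: [-2.66, -1.665, 0.006]
force: [-0.8, -0.3, -2.2]
width: 0.0525
gripper_force: 63.0
time: 43.95
ee_pos: [0.638, 0.2647, 0.1952]
tool_rot: [-2.664, -1.664, 0.006]
force: [-0.3, -0.6, -0.8]
width: 0.0529
gripper_force: 63.0
t 44.0 p [0.638 0.265 0.195] psi 64.0 tilt 0.2 w 0.053 F [-0.3 -0.6 -0.8] | turn -0.0 shift after turn cm [-1.41  0.18 12.02] before [-1.41  0.18 12.02]
```

Holding the broken cup over the tub. I'll lower, release and rise.

```bash
python3 -m handwheel '[[-0.2,[-0.7,0.1,1.5],[0,0,0]],[-0.2,[-0.7,0.1,2.5],[0,0,0]],[-0.2,[0,0,2.5],[0,0,0]],[-0.2,[0,0,2.5],[0,0,0]],[-0.2,[0,0,2],[0,0,0]],[-0.2,[0,0,1],[0,0,0]],[-0.2,[0,0,0],[0,0,0]],[-0.2,[0,0,0],[0,0,0]],[-0.4,[0,0,0],[0,0,0]],[-0.5,[0,0,0],[0,0,0]],[-0.5,[0,0,0],[0,0,0]],[-0.5,[0,0,-1],[0,0,0]],[-0.5,[0,0,-2.5],[0,0,0]],[-0.5,[0,0,-3.5],[0,0,0]],[-0.5,[0,0,-3.5],[0,0,0]],[-0.5,[0,0,-2.5],[0,0,0]],[-0.5,[0,0,-1],[0,0,0]],[-0.5,[0,0,0],[0,0,0]]]'
python3 - <<'E'
from h import *
plan(.389,-.3246,.2,50)
im=arm.read_camera('top');cv2.imwrite('pics/t4.png',im[:,:,::-1])
E
```

```text
time: 45.75
ee_pos: [0.6359, 0.2518, 0.2195]
tool_rot: [2.665, 1.662, 0.006]
force: [-0.1, -0.5, -0.6]
width: 0.0642
gripper_force: 0.0
t 45.8 p [0.636 0.252 0.219] psi 63.9 tilt 0.2 w 0.064 F [-0.1 -0.5 -0.6] | turn 13.9 shift after turn cm [-60.03  18.13   1.79] before [-62.63   3.18   1.79]
```

```bash
python3 -m handwheel '[[-0.8,[-1,0.1,0],[0,0,0]],[-0.8,[-2,0.1,0],[0,0,0]],[-0.8,[-3,0.2,0],[0,0,0]],[-0.8,[-3,0.2,0],[0,0,0]],[-0.8,[-3,0.2,0],[0,0,0]],[-0.8,[-3,0.2,0],[0,0,0]],[-0.8,[-3,0.2,0],[0,0,0]],[-0.8,[-3,0.2,0],[0,0,0]],[-0.8,[-3,0.2,0],[0,0,0]],[-0.8,[-3,0.1,0],[0,0,0]],[-0.8,[-3,0.1,0],[0,0,0]],[-0.8,[-3,0.1,0],[0,0,0]],[-0.8,[-3,0.1,0],[0,0,0]],[-0.8,[-3,0.1,0],[0,0,0]],[-0.8,[-3,0.1,0],[0,0,0]],[-0.8,[-3,0.1,0],[0,0,0]],[-0.8,[-3,0.1,0],[0,0,0]],[-0.8,[-3,0.1,0],[0,0,0]],[-0.8,[-3,0.1,0],[0,0,0]],[-0.8,[-3,0.1,0],[0,0,0]]]'
python3 -m handwheel '[[-0.8,[-3,0.2,0],[0,0,0]],[-0.8,[-2.5,0.2,0],[0,0,0]],[-0.8,[-1.5,0.1,0],[0,0,0]],[-0.8,[-0.5,0,0],[0,0,0]],[-0.8,[0,0,0],[0,0,0]],[-0.8,[0,0,0],[0,0,0]],[-0.8,[0,0,0],[0,0,0]]]'
python3 - <<'E'
from h import *
P=arm.camera_params('wrist');plan(.389,-.3246,.2,64);im=save('wrist','w14.png');np.savez('w14.npz',**P)
u,v=proj(P,[.389,-.3246,.045]);print(u,v);u,v=int(u),int(v)
g=cv2.medianBlur(cv2.cvtColor(im,cv2.COLOR_RGB2GRAY),3)[v-45:v+45,u-45:u+45]
cs=cv2.HoughCircles(g,cv2.HOUGH_GRADIENT,1,5,param1=80,param2=12,minRadius=16,maxRadius=33)
for c in cs[0][:5]: q=(u-45+c[0],v-45+c[1]);print(c,onz(P,*q,.045))
t=cv2.imread('pics/t4.png')
o=np.zeros((600,800,3),np.uint8);o[:300,:450]=cv2.resize(im[v-50:v+50,u-75:u+75],(450,300))[:,:,::-1];o[300:,:750]=cv2.resize(t[60:160,100:350],(750,300))
o[:263,450:]=cv2.resize(im,(350,263))[:,:,::-1]
cv2.imwrite('pics/c9.png',o);print(u-75,v-50)
E
```

```text
time: 47.8
ee_pos: [0.406, -0.2735, 0.2158]
tool_rot: [-2.664, -1.659, 0.003]
force: [0.0, -0.5, 0.0]
width: 0.0767
gripper_force: 0.0
time: 48.5
ee_pos: [0.3809, -0.3408, 0.2174]
tool_rot: [-2.663, -1.666, -0.001]
force: [0.0, 0.1, -0.0]
width: 0.0772
gripper_force: 0.0
t 48.5 p [ 0.381 -0.341  0.217] psi 64.0 tilt 0.0 w 0.077 F [ 0.   0.1 -0. ] | turn 0.0 shift after turn cm [1.81 0.02 1.74] before [1.81 0.02 1.74]
279.83212099417017 169.4731183996102
[44.5 45.5 24.3] [ 0.38773648 -0.32401721  0.045     ]
[51.5 43.5 22.4] [ 0.39521575 -0.32532715  0.045     ]
[42.5 38.5 17.7] [ 0.38905879 -0.31655532  0.045     ]
[47.5 40.5 20.2] [ 0.39282511 -0.32069192  0.045     ]
[50.5 48.5 21.8] [ 0.3920076  -0.32959508  0.045     ]
204 119
```

View pics/c9.png

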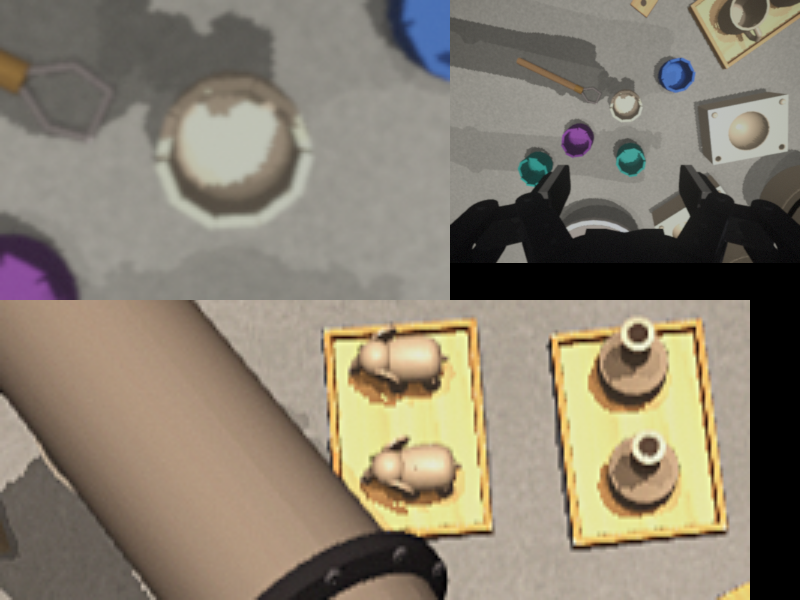

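In the wrist crop the broken vase is at (235,150), with the look-alikes well clear. The elephant and vase are standing in their trays.

```bash
python3 -m handwheel '[[-0.8,[0.9,0.1,1.5],[0,0,0]],[-0.8,[0.9,0,2.5],[0,0,0]],[-0.8,[0,0,2.5],[0,0,0]],[-0.8,[0,0,2.5],[0,0,0]],[-0.8,[0,0,2.5],[0,0,0]],[-0.8,[0,0,2.5],[0,0,0]],[-0.8,[0,0,2.5],[0,0,0]],[-0.8,[0,0,2],[0,0,0]],[-0.8,[0,0,1.5],[0,0,0]],[-0.8,[0,0,1],[0,0,0]],[-0.7,[0,0,0],[0,0,0]],[-0.6,[0,0,0],[0,0,0]],[-0.5,[0,0,0],[0,0,0]],[-0.4,[0,0,0],[0,0,0]],[-0.35,[0,0,0],[0,0,0]],[-0.3,[0,0,0],[0,0,0]],[-0.25,[0,0,0],[0,0,0]],[-0.2,[0,0,0],[0,0,0]],[-0.16,[0,0,0],[0,0,0]],[-0.16,[0,0,0],[0,0,0]]]'
```

```text
time: 50.55
ee_pos: [0.3889, -0.3264, 0.0074]
tool_rot: [2.666, 1.662, -0.0]
force: [-0.3, 0.4, -0.2]
width: 0.0495
gripper_force: 0.0
```

Width is 49.5 mm with no pad force, so the pot isn't gripped. I'll look before doing more.

Run:
```python
from h import *
P=arm.camera_params('wrist');a=save('wrist','w15.png');b=save('scene','s5.png');t=save('top','t5.png')
S=arm.camera_params('scene');u,v=proj(S,[.389,-.325,.04]).astype(int);print(u,v)
s,p,R=st();print(proj(S,p),proj(P,p))
o=np.zeros((600,800,3),np.uint8)
o[:300,:400]=cv2.resize(b[v-38:v+38,u-50:u+50],(400,300),interpolation=cv2.INTER_CUBIC)
o[:300,400:]=cv2.resize(a,(400,300))
o[300:,:400]=cv2.resize(t[50:140,90:210],(400,300),interpolation=cv2.INTER_CUBIC)
u2,v2=proj(S,[.6444,.2738,.06]).astype(int);o[300:,400:]=cv2.resize(b[v2-60:v2+60,u2-80:u2+80],(400,300))
cv2.imwrite('pics/c10.png',o[:,:,::-1])
```

```text
144 240
[147.55195122 252.05500322] [279.92365384 247.51397784]
```

View pics/c10.png

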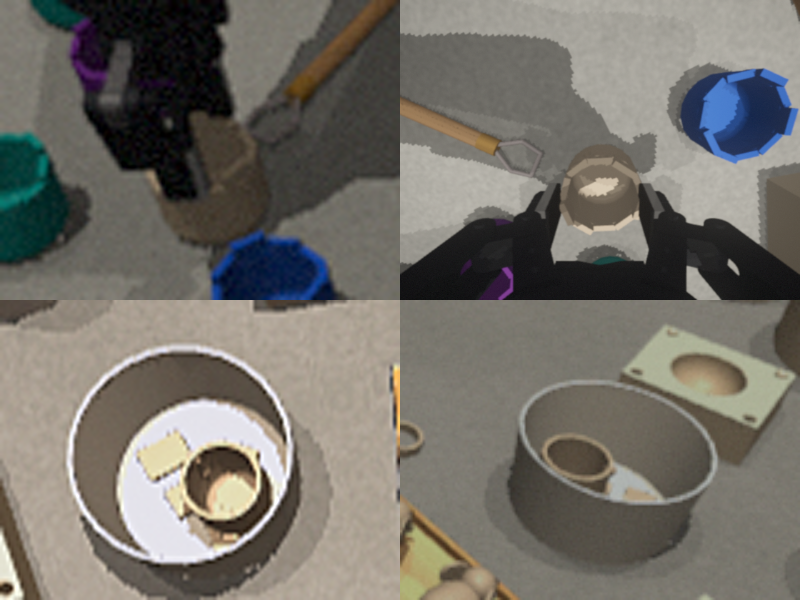

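The broken cup sits in the tub at (222,482). At the pot the fingertips reach only just below the jagged edge (near tip at (185,195) in the scene crop). I'll work out the tip height, then go lower.

Run:
```python
from h import *
S=arm.camera_params('scene')
for r in(.026,.032):
  for z in(.01,.02,.03,.04): print(r,z,proj(S,[.389+.9*r,-.326-.438*r,z]).round(1))
```

```text
0.026 0.01 [144.5 260.8]
0.026 0.02 [143.3 257.4]
0.026 0.03 [142.1 254. ]
0.026 0.04 [140.8 250.6]
0.032 0.01 [143.8 263. ]
0.032 0.02 [142.6 259.7]
0.032 0.03 [141.4 256.3]
0.032 0.04 [140.1 252.9]
```

```bash
python3 -m handwheel '[[-0.4,[0,0,0],[0,0,0]],[-0.7,[0,0,0],[0,0,0]],[-0.8,[0,0,0],[0,0,0]],[-0.8,[0,0,0.5],[0,0,0]],[-0.8,[0,0,0.5],[0,0,0]],[-0.8,[0,0,0.5],[0,0,0]],[-0.8,[0,0,0.3],[0,0,0]],[-0.8,[0,0,0],[0,0,0]]]'
python3 -m handwheel '[[-0.7,[0,0,0],[0,0,0]],[-0.6,[0,0,0],[0,0,0]],[-0.5,[0,0,0],[0,0,0]],[-0.4,[0,0,0],[0,0,0]],[-0.35,[0,0,0],[0,0,0]],[-0.3,[0,0,0],[0,0,0]],[-0.25,[0,0,0],[0,0,0]],[-0.2,[0,0,0],[0,0,0]],[-0.2,[0,0,0],[0,0,0]]]'
```

```text
time: 51.5
ee_pos: [0.3885, -0.326, -0.0113]
tool_rot: [-2.665, -1.662, 0.001]
force: [0.5, -1.1, -0.1]
width: 0.0769
gripper_force: 0.0
time: 52.4
ee_pos: [0.3896, -0.3268, -0.0096]
tool_rot: [2.665, 1.661, 0.001]
force: [-1.4, 0.8, 7.1]
width: 0.0523
gripper_force: 46.4
```

```bash
python3 -m handwheel '[[-0.18,[0,0,-0.3],[0,0,0]],[-0.18,[0,0,-0.7],[0,0,0]],[-0.18,[0,0,-1.5],[0,0,0]],[-0.18,[0,0,-2.5],[0,0,0]],[-0.18,[0,0,-3],[0,0,0]],[-0.18,[0,0,-3],[0,0,0]],[-0.18,[0,0,-3],[0,0,0]],[-0.18,[0,0,-3],[0,0,0]],[-0.18,[0,0,-2.5],[0,0,0]],[-0.18,[0,0,-1],[0,0,0]],[-0.18,[0,0,0],[0,0,0]]]'
python3 -m handwheel '[[-0.18,[1,0,0],[0,0,0]],[-0.18,[2,-0.1,0],[0,0,0]],[-0.18,[2.8,-0.2,0],[0,0,0]],[-0.18,[2.8,-0.2,0],[0,0,0]],[-0.18,[2.8,-0.2,0],[0,0,0]],[-0.18,[2.8,-0.2,0],[0,0,0]],[-0.18,[2.8,-0.2,0],[0,0,0]],[-0.18,[2.8,-0.2,0],[0,0,0]],[-0.18,[2.8,-0.2,0],[0,0,0]],[-0.18,[2.8,-0.2,0],[0,0,0]],[-0.18,[2.8,-0.1,0],[0,0,0]],[-0.18,[2.8,-0.1,0],[0,0,0]],[-0.18,[2.8,-0.1,0],[0,0,0]],[-0.18,[2.8,-0.1,0],[0,0,0]],[-0.18,[2.8,-0.1,0],[0,0,0]],[-0.18,[2.8,-0.1,0],[0,0,0]],[-0.18,[2.8,-0.1,0],[0,0,0]],[-0.18,[2.8,-0.1,0],[0,0,0]],[-0.18,[2.8,-0.1,0],[0,0,0]],[-0.18,[2.8,-0.1,0],[0,0,0]]]'
python3 -m handwheel '[[-0.18,[2.8,-0.2,0],[0,0,0]],[-0.18,[2.8,-0.2,0],[0,0,0]],[-0.18,[2.5,-0.2,0],[0,0,0]],[-0.18,[1.5,-0.1,0],[0,0,0]],[-0.18,[0.5,0,0],[0,0,0]],[-0.18,[0,0,0],[0,0,0]],[-0.18,[0,0,0],[0,0,0]]]'
python3 - <<'E'
from h import *
plan(.6575,.301,.045,64)
E
```

```text
time: 53.5
ee_pos: [0.3894, -0.3268, 0.1955]
tool_rot: [2.664, 1.661, 0.001]
force: [-0.2, 0.4, -1.1]
width: 0.0515
gripper_force: 61.7
time: 55.5
ee_pos: [0.5982, 0.1667, 0.1919]
tool_rot: [-2.663, -1.663, 0.006]
force: [0.7, 0.5, -0.2]
width: 0.0517
gripper_force: 61.7
time: 56.2
ee_pos: [0.6376, 0.2571, 0.1939]
tool_rot: [2.666, 1.66, -0.003]
force: [-0.1, 0.1, 0.3]
width: 0.0515
gripper_force: 61.7
t 56.2 p [0.638 0.257 0.194] psi 63.8 tilt 0.1 w 0.052 F [-0.1  0.1  0.3] | turn -0.2 shift after turn cm [ 4.84 -0.14 14.88] before [ 4.84 -0.15 14.88]
```

```bash
python3 -m handwheel '[[-0.18,[1.6,0,0],[0,0,0]],[-0.18,[2,-0.1,0],[0,0,0]],[-0.18,[1.2,0,0],[0,0,0]],[-0.18,[0,0,1.5],[0,0,0]],[-0.18,[0,0,2.5],[0,0,0]],[-0.18,[0,0,2.5],[0,0,0]],[-0.18,[0,0,2.5],[0,0,0]],[-0.18,[0,0,2.5],[0,0,0]],[-0.18,[0,0,2],[0,0,0]],[-0.18,[0,0,1.2],[0,0,0]],[-0.18,[0,0,0],[0,0,0]],[-0.18,[0,0,0],[0,0,0]]]'
python3 -m handwheel '[[-0.4,[0,0,0],[0,0,0]],[-0.5,[0,0,0],[0,0,0]],[-0.5,[0,0,0],[0,0,0]],[-0.5,[0,0,-1],[0,0,0]],[-0.5,[0,0,-2.5],[0,0,0]],[-0.5,[0,0,-3.5],[0,0,0]],[-0.5,[0,0,-3.5],[0,0,0]],[-0.5,[0,0,-3.5],[0,0,0]],[-0.5,[0,0,-2],[0,0,0]],[-0.5,[0,0,0],[0,0,0]],[-0.5,[-2,0,0],[0,0,0]],[-0.5,[-3,0,0],[0,0,0]],[-0.5,[-3,0,0],[0,0,0]],[-0.5,[-3,0,0],[0,0,0]],[-0.5,[-3,0,0],[0,0,0]],[-0.5,[-3,0,0],[0,0,0]],[-0.5,[-3,0,0],[0,0,0]],[-0.5,[-2,0,0],[0,0,0]],[-0.5,[0,0,0],[0,0,0]],[-0.5,[0,0,0],[0,0,0]]]'
python3 - <<'E'
from h import *
plan(.6,.1,.2,64)
b=save('scene','s6.png').astype(int);t=save('top','t6.png').astype(int)
b0=cv2.imread('pics/s5.png')[:,:,::-1].astype(int);S=arm.camera_params('scene')
t0=cv2.imread('pics/top0.png')[:,:,::-1].astype(int);T=arm.camera_params('top')
def q(A,B,P,p,r=12):
    u,v=proj(P,p).astype(int);d=np.abs(A-B).sum(2)[v-r:v+r,u-r:u+r];return round(float(d.mean()),1)
print('tub cup spot, pot spot change since s5',q(b,b0,S,[.633,.251,.05],8),q(b,b0,S,[.6575,.301,.04],10))
print('bench pot spot top vs start',q(t,t0,T,[.389,-.325,.03]),'mould',q(t,t0,T,[.391,.19,.085]))
for n,p in dict(cup=[.608,-.275,.055],vase=[.612,-.1025,.096],ele=[.615,.064,.05],mould=[.391,.19,.085]).items():
    print(n,'scene change since s5',q(b,b0,S,p))
E
```

```text
time: 57.4
ee_pos: [0.6581, 0.3017, 0.0478]
tool_rot: [2.665, 1.662, -0.0]
force: [0.2, 0.6, -0.8]
width: 0.0515
gripper_force: 61.7
time: 59.4
ee_pos: [0.5609, 0.1049, 0.207]
tool_rot: [-2.666, -1.662, 0.0]
force: [-0.6, 0.9, 1.0]
width: 0.0639
gripper_force: 0.0
t 59.4 p [0.561 0.105 0.207] psi 63.9 tilt 0.0 w 0.064 F [-0.6  0.9  1. ] | turn -0.1 shift after turn cm [1.27 3.73 0.7 ] before [1.28 3.72 0.7 ]
tub cup spot, pot spot change since s5 9.4 146.4
bench pot spot top vs start 196.1 mould 109.0
cup scene change since s5 9.6
vase scene change since s5 12.0
ele scene change since s5 12.6
mould scene change since s5 96.3
```

I'll move the arm clear, then check the tub and mould numerically.

```bash
python3 -m handwheel '[[-0.5,[-1,0.6,-1],[0,0,0]],[-0.5,[-2,1.2,-1],[0,0,0]],[-0.5,[-2.5,1.5,-1],[0,0,0]],[-0.5,[-2.5,1.5,-1],[0,0,0]],[-0.5,[-2.5,1.5,-1],[0,0,0]],[-0.5,[-2.5,1.5,0],[0,0,0]],[-0.5,[-2.5,1.5,0],[0,0,0]],[-0.5,[-2.5,1.5,0],[0,0,0]],[-0.5,[-2.5,1.5,0],[0,0,0]],[-0.5,[-2.5,1.5,0],[0,0,0]],[-0.5,[-2.5,1.5,0],[0,0,0]],[-0.5,[-2,1,0],[0,0,0]],[-0.5,[-1,0.5,0],[0,0,0]],[-0.5,[0,0,0],[0,0,0]],[-0.5,[0,0,0],[0,0,0]]]'
python3 - <<'E'
from h import *
t=save('top','t7.png');T=arm.camera_params('top');b=save('scene','s7.png')
t0=cv2.imread('pics/top0.png')[:,:,::-1]
def circ(im,p,r,lo,hi,p2=12):
    u,v=proj(T,p).astype(int);g=cv2.medianBlur(cv2.cvtColor(im,cv2.COLOR_RGB2GRAY),3)[v-r:v+r,u-r:u+r]
    c=cv2.HoughCircles(g,cv2.HOUGH_GRADIENT,1,8,param1=80,param2=p2,minRadius=lo,maxRadius=hi)
    return None if c is None else [np.round([u-r+x,v-r+y,q],1).tolist() for x,y,q in c[0][:4]]
print('mould before/after',circ(t0,[.391,.19,.085],30,15,24),circ(t,[.391,.19,.085],30,15,24))
print('circles in tub before/after',circ(t0,[.6444,.2738,.05],34,9,15),circ(t,[.6444,.2738,.05],34,9,15))
print('expect cup',proj(T,[.633,.251,.06]),'pot',proj(T,[.6575,.301,.05]))
hs=lambda im:cv2.cvtColor(im,cv2.COLOR_RGB2HSV)[...,1]
u,v=proj(T,[.6444,.2738,.05]).astype(int)
for r in range(v-26,v+28,3): print(''.join('#' if s>55 else ('.' if s<30 else '+') for s in hs(t)[r,u-34:u+34:1]))
S=arm.camera_params('scene');b0=cv2.imread('pics/scene0.png')[:,:,::-1].astype(int)
u,v=proj(S,[.391,.19,.05]).astype(int);print('mould scene diff vs start',np.abs(b.astype(int)-b0).sum(2)[v-25:v+25,u-20:u+20].mean())
E
```

```text
time: 61.0
ee_pos: [0.587, -0.2235, 0.2576]
tool_rot: [-2.664, -1.664, -0.001]
force: [-0.6, -0.2, -0.7]
width: 0.0639
gripper_force: 0.0
mould before/after [[183.5, 213.5, 21.0]] [[180.5, 214.5, 20.1], [188.5, 213.5, 15.5]]
circles in tub before/after None [[157.5, 108.5, 14.4], [137.5, 100.5, 13.2]]
expect cup [157.28472048 105.11460001] pot [136.48048609  95.97544147]
++++...##+#+######++##+#+###########++################+..+++++++++++
++..+######+#+#######+#########################+#+######+..+++++++++
..+#######+###++####+#++####++...............#############+..+++++++
.#############++######++..........................##+#######..++++++
#######++#+#################+.........................#######..+++++
##########+#+###################........................##+###..++++
##+######+########################+...#########+...........++#..++++
##########+#########+++++++#++###++###################......##..#+++
#++#####++#+#######++++#++++#+##+#####################.......#..#+++
############+######+#++#+##++##+#####################+##.......+##++
#+#######+#.+######+++##+##################+++++++###.###+....+###++
####+######..+++###############+#########++++++++++#+#####....####++
..#########+....+#++####+..######+######++#+++++##++#####+..######++
+...########+................+#############++##+#######...#######+++
+++...#######+...................++++###############+..+#######+++++
+++++#....##+##....................##+###########....######+##++++++
+++++++++.....+##+....................#####++....##########+++++++++
+++++++++++++++............................##############+++++++++++
mould scene diff vs start 26.413
```

Run:
```python
from h import *
for a,b,n,p,h in[('scene0','s7','scene',[.391,.19,.05],26),('top0','t7','top',[.391,.19,.085],20)]:
    A=cv2.imread(f'pics/{a}.png',0);B=cv2.imread(f'pics/{b}.png',0);u,v=proj(arm.camera_params(n),p).astype(int)
    r=cv2.matchTemplate(B[v-h-8:v+h+8,u-h-8:u+h+8],A[v-h:v+h,u-h:u+h],cv2.TM_CCOEFF_NORMED);_,m,_,l=cv2.minMaxLoc(r);print(n,m,np.array(l)-8)
```

```text
scene 0.9964501261711121 [0 0]
top 0.9989578127861023 [0 0]
```

The mould hasn't moved (zero-pixel shift in both views), so I'm handing in.

```bash
python3 -c "
from cell import arm
print(arm.close_job())"
```

```text
the job is handed in; nothing more can be done
None
```

I handed in the job at about 61 s: the cup, vase and elephant stand upright in their trays, both broken pieces are in the tub and the mould is unmoved; my first grip on the sound cup closed inside it and nudged it a few mm on the bench, but it stayed upright with no visible damage.

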